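# Turn up, lid and seal the parts canisters

### The arm

A 6-joint arm with a two-finger parallel gripper is mounted at the origin on the work surface. World frame = base frame: x ahead of the robot, y to its left, z up, the work surface at z = 0. Lengths are in mm, angles in rad, forces in N, time in s.
With the tool pointing down it reaches from about 350 to 875 mm from the base axis. Payload 4.2 kg.
Tool frame: the origin (TCP) lies midway between the tips of the shut fingers; the grasp point (between the pads) lies 19 mm behind it (grip_depth is the distance from the TCP to the grasp point, in mm); z points along the fingers, y is the line along which they close (so a half turn about z gives the same grasp; the last joint's range is limited). The gripper opens to 85 mm and grips with 20 to 120 N. Pads are 22 mm wide; open, the fingers measure 114 mm over their backs; the gripper's body (76 mm by 85 mm) begins 54 mm behind the grasp point. The pads swing forward as they close: fully open they stand 13 mm farther back than shut.
Start: joints at [-1.072, 0.385, 0.008, 0, -1.194, -0.259], TCP at [148.46, -607.09, 231.312] pointing down, gripper open.
Joint ranges: [-3.14, 3.14], [-1.21, 2.06], [-1.07, 1.41], [-3.16, 2.05], [-2.99, -0.16], [-3.1, 3.1]. Speed limits (rad/s): [2.79, 2.79, 3.14, 3.14, 3.14, 3.14].

### API

Orientations are given as a unit quaternion [x, y, z, w].
In Python, from cell import sense, capture, calibration, hand_in, grip_depth gives the robot as it stands.
- The arm moves only by the shell command python3 -m crank 'ROWS' [FORCE]. ROWS is JSON, a list of rows, each a list of 7 numbers: the closure, from 0 (fully open) to 1 (shut), then the shift along the tool's x, y, z normalised to -1 to 1, where 1 is 300 mm, then the turn, a rotation vector about the tool's x, y, z normalised to -1 to 1, where 1 is 45 degrees. In form: [[gripper, x, y, z, rx, ry, rz], ...]. A call has exactly 8 rows; each row is the pose to reach, as a shift and turn from the pose commanded when the call began, along the tool's axes at that moment; what a row does not reach only later rows make up. A row lasts 1/12 s, in which the tool goes at most 41.7 mm and 7.16 degrees, less where a joint would pass 70% of its speed; a pose out of reach is approached as far as the arm can. A call with a number of a shift or a turn outside -1 to 1 is refused whole. A call with a gripper value outside its range is refused whole. The fingers move at their own pace and stop on an object; FORCE is the grip in N (left out, the last holds). Time passes only in rows, so rows that repeat a pose let the fingers close, or fill a call up. It gives the time, the measured TCP pose, the force, the opening and the grip force at its end, in the units of the state.
- sense(): the state, without advancing time (a new reading comes with each control period).
- capture(name): name is "scene" or "top"; returns the picture (400x640x3 uint8, red, green, blue); there is no depth.
- calibration(name): a dict with "fx", "fy", "cx", "cy" (pixels), "R" (3x3) and "t" (3): a world point X has camera coordinates R X + t. Camera axes: x right, y down, z forward; pixel columns grow to the right and rows downward; lengths in mm; the calibration is good to about 2 mm. A picture is of the moment at which its call begins. calibration takes no time and is no camera call.
- hand_in(): hands the job in; it is judged then, once.
The state is a dict: "t": time; "qpos": joint angles; "joint_vel": joint speeds; "effort": joint torques, N m; "ee_pos": TCP position; "eef_rot": TCP orientation; "contact_force": force on the tool from outside, world axes, zero at the start; "torque": the same for the moment, N m; "gripper_width": opening from 0.0 (shut) to 1.0 (fully open); "grasp_force": force on a finger pad.
Only numpy, scipy, OpenCV 4.12 (cv2) and the standard library are available. Lean on these libraries where they do the work, as an engineer would, in place of code of your own. Each camera call takes 0.05 s, during which the arm holds its last target. There are 200 camera calls.

### The job

Two square steel canisters are draining upside down on the metal tray: stand each one mouth up on the black rubber mat and put one of the loose lids squarely on it, plug right down in the mouth. Once a lid is on its canister, and not before, seal it by pressing its centre button all the way down; press down the buttons of the lidded canisters already on the mat too, so that every canister ends upright on the mat, closed and sealed. Leave the spanner, the big nut and the tape measure where they are.

Things in the scene. Friction and masses are not known exactly. Their poses are not given: they have to be found in the camera images.
- mat: flat black rubber mat fixed on the bench, 250 (its x) x 400 (its y) x 3 mm. Origin at the centre of its underside; its top is 3 mm above the bench.
- drain_tray: flat fixed metal drain tray with dark slots, 300 (x) x 150 (y) x 6 mm, on one side of the mat. Origin at the centre of its underside. The open canisters start on it, upside down.
- lid_board: flat fixed plywood board, 300 (x) x 150 (y) x 6 mm, on the other side of the mat. Origin at the centre of its underside. The loose lids start on it.
- canister_a: open square sheet-steel canister, 60 x 60 mm outside, 76 mm tall, walls and floor 3 mm (mouth 54 x 54), 0.16 kg; flat sides, grip across them. Origin at the outside centre of its closed bottom; z points from bottom to mouth (down at the start, when it stands mouth down with the origin 76 mm above the tray); x, y normal to its sides.
- canister_b: open square sheet-steel canister, 60 x 60 mm outside, 76 mm tall, walls and floor 3 mm (mouth 54 x 54), 0.16 kg; flat sides, grip across them. Origin at the outside centre of its closed bottom; z points from bottom to mouth (down at the start, when it stands mouth down with the origin 76 mm above the tray); x, y normal to its sides.
- lid_1: loose lid, 0.1 kg, fits either canister: 64 x 64 x 6 mm plate over a 48 x 48 mm plug 12 mm deep (lowest 4 mm 40 x 40), 3 mm play in the mouth; the plate rests on the rim. Round button 34 mm across in its middle, also its handle. Origin under the plug, z up: plate top at 18 mm, button top at 36 (up) or 24 mm (down). Fully on, its origin is 64 mm above the canister's.
- lid_2: loose lid, 0.1 kg, fits either canister: 64 x 64 x 6 mm plate over a 48 x 48 mm plug 12 mm deep (lowest 4 mm 40 x 40), 3 mm play in the mouth; the plate rests on the rim. Round button 34 mm across in its middle, also its handle. Origin under the plug, z up: plate top at 18 mm, button top at 36 (up) or 24 mm (down). Fully on, its origin is 64 mm above the canister's.
- closed_1: canister standing mouth up on the mat with its lid already on (it does not come off): 60 x 60 x 76 mm, 64 x 64 x 6 mm lid plate on top, same button in its middle, its top 100 mm (up) or 88 mm (down) above the origin. 0.42 kg. Origin at the centre of its underside, z up. One to three of these are present.
- closed_2: canister standing mouth up on the mat with its lid already on (it does not come off): 60 x 60 x 76 mm, 64 x 64 x 6 mm lid plate on top, same button in its middle, its top 100 mm (up) or 88 mm (down) above the origin. 0.42 kg. Origin at the centre of its underside, z up. One to three of these are present.
- closed_3: canister standing mouth up on the mat with its lid already on (it does not come off): 60 x 60 x 76 mm, 64 x 64 x 6 mm lid plate on top, same button in its middle, its top 100 mm (up) or 88 mm (down) above the origin. 0.42 kg. Origin at the centre of its underside, z up. One to three of these are present.
- lid_1_button (a joint): pushed-down travel in m of the round push button in the middle of the lid of lid_1: 0 = standing fully up, 0.012 = fully down against its stop. About 7 N moves it (15 N is ample and safe) and it stays where it is left (no return spring).
- lid_2_button (a joint): pushed-down travel in m of the round push button in the middle of the lid of lid_2: 0 = standing fully up, 0.012 = fully down against its stop. About 7 N moves it (15 N is ample and safe) and it stays where it is left (no return spring).
- closed_1_button (a joint): pushed-down travel in m of the round push button in the middle of the lid of closed_1: 0 = standing fully up, 0.012 = fully down against its stop. About 7 N moves it (15 N is ample and safe) and it stays where it is left (no return spring).
- closed_2_button (a joint): pushed-down travel in m of the round push button in the middle of the lid of closed_2: 0 = standing fully up, 0.012 = fully down against its stop. About 7 N moves it (15 N is ample and safe) and it stays where it is left (no return spring).
- closed_3_button (a joint): pushed-down travel in m of the round push button in the middle of the lid of closed_3: 0 = standing fully up, 0.012 = fully down against its stop. About 7 N moves it (15 N is ample and safe) and it stays where it is left (no return spring).
- spanner: open spanner lying just beyond the mat, about 180 mm long, low; leave alone.
- big_nut: large dark hexagon nut, 46 mm wide, 24 mm high; leave alone.
- tape_measure: black tape measure, 70 x 35 x 65 mm; leave alone.
Things that resemble listed ones, but are neither listed nor needed, are in the scene too. Leave any red look-alike of the lid_1 alone.

How it is judged:
By the outcome, as a careful person would: the job done as asked, in the order asked, and still so for the second after the job is handed in, with the robot touching nothing.
Of closed_1, closed_2, closed_3 only 1 to 3 are there at a start; the rules pass over those that are not, and their reading is None.
At some moment in a run one of canister_a, canister_b, lid_1, lid_2, closed_1, closed_2, closed_3 may be knocked a few centimetres aside while the robot is not near it.
Once in a run the grip may slacken for a moment while it holds something.
It also fails if it takes over 208 s, if anything falls off the work surface, if the arm or the gripper's body presses on something with over 40 N, if the wrist force passes 120 N, or if a joint passes its speed limit or range.

## Working session

There is one attempt and no reset: what is moved stays moved. The work goes in short steps, Python scripts to look and compute and a shell command to move; the robot and the scene stay as the last step left them, time stands still between calls to the robot, and variables do not carry over. Pictures are saved under pics/ and viewed, at most 14 in all, crops included, and the job is handed in when it is done.

```bash
ls; mkdir -p pics
python3 - <<'E'
from cell import *
import cv2
for n in("scene","top"):
    im=capture(n); cv2.imwrite(f"pics/{n}0.png",im[:,:,::-1])
    c=calibration(n); print(n,{k:(v if not hasattr(v,'tolist') else v.tolist()) for k,v in c.items()})
print(sense(),grip_depth)
E
```

```text
pics
scene {'fx': 389.96145559375236, 'fy': 389.96145559375236, 'cx': 318.58104877043826, 'cy': 198.81859718580895, 'R': [[0.30902972185322963, 0.9510401045514211, -0.004832240281450764], [0.6085356893120737, -0.20163636266520873, -0.7674810043803192], [-0.7308795700009649, 0.23423385064069308, -0.6410534746565522]], 't': [-205.32828647442363, -247.76065776235177, 1367.7569831477426]}
top {'fx': 445.5005920465362, 'fy': 445.5005920465362, 'cx': 326.53275688350936, 'cy': 201.46583936461533, 'R': [[-0.02556741561612523, -0.9994051810269315, -0.023142847604352177], [-0.990971930076381, 0.028385884262635098, -0.13103005523665354], [0.13160904626736153, 0.01958381247750905, -0.9911082348711673]], 't': [85.05975393714965, 536.539386421642, 1111.5182688906475]}
{'t': 0.1, 'qpos': array([-1.07234828e+00,  3.85488287e-01,  6.77492628e-03, -4.68376270e-04,
       -1.19399408e+00, -2.58579283e-01]), 'joint_vel': array([-0.00117638, -0.00212587,  0.00388316,  0.00221723, -0.00106988,
        0.00027905]), 'effort': array([-2.44086395e-04, -3.93319774e+01,  1.88929528e+01,  4.19795126e+00,
       -2.59818175e-03,  1.97269145e-06]), 'ee_pos': array([ 148.37561529, -606.59877093,  230.32567497]), 'eef_rot': array([-1.19561244e-01,  9.92826344e-01,  9.68359970e-04, -1.50848894e-04]), 'contact_force': array([0.11239583, 1.16350894, 0.04751057]), 'torque': array([-0.01097177,  0.01646088, -0.03372239]), 'grasp_force': 0.0, 'gripper_width': 1.0008542366587247} 18.700000000000003
```

View pics/scene0.png

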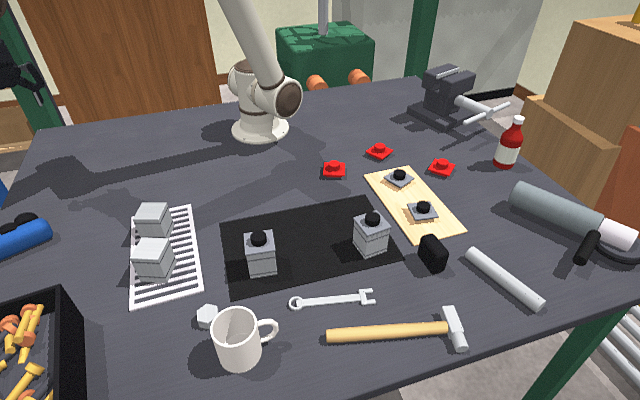

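View pics/top0.png

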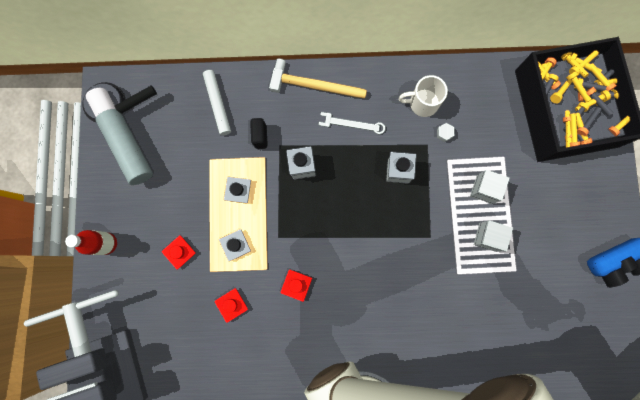

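Top view: tray with upside-down cans (490,187), (494,236); closed ones on the mat at (301,163), (402,167); grey loose lids on the board at (237,190), (235,245); the red ones are decoys. I'll take closer crops.

```bash
cat > h.py <<'E'
import numpy as np, cv2, json
from scipy.spatial.transform import Rotation as Ro
from cell import *
def w(cam,u,v,z):
    c=calibration(cam);R=np.array(c["R"]);t=np.array(c["t"])
    d=R.T@np.array([(u-c["cx"])/c["fx"],(v-c["cy"])/c["fy"],1]);o=-R.T@t
    return (o+d*(z-o[2])/d[2])
def px(cam,P):
    c=calibration(cam);q=np.array(c["R"])@np.array(P)+np.array(c["t"])
    return q[0]/q[2]*c["fx"]+c["cx"],q[1]/q[2]*c["fy"]+c["cy"]
def crop(cam,u0,v0,u1,v1,k,name,im=None):
    im=capture(cam) if im is None else im
    p=cv2.resize(im[v0:v1,u0:u1],None,fx=k,fy=k,interpolation=cv2.INTER_CUBIC)
    cv2.imwrite("pics/"+name+".png",p[:,:,::-1])
def R0():
    return Ro.from_quat(sense()["eef_rot"])
def go(pos,R=None):
    "normalised shift/turn from the measured pose to the TCP pose"
    s=sense();r=Ro.from_quat(s["eef_rot"]); R=R or r
    d=r.inv().apply(np.array(pos)-s["ee_pos"])/300
    v=(r.inv()*R).as_rotvec()/(np.pi/4)
    print("go",np.round(d,4),np.round(v,4))
def tool(z,y):
    "tool axes: z approach dir, y finger line"
    z=np.array(z,float);z/=np.linalg.norm(z);y=np.array(y,float);y-=z*(y@z);y/=np.linalg.norm(y)
    return Ro.from_matrix(np.array([np.cross(y,z),y,z]).T)
E
python3 - <<'E'
from h import *
a=cv2.imread("pics/top0.png")[:,:,::-1]
crop("top",435,145,525,280,4,"c1",a)
crop("top",200,140,440,280,3.3,"c2",a)
c1=cv2.imread("pics/c1.png");
s=cv2.imread("pics/scene0.png")
p=cv2.resize(s[190:310,120:220],None,fx=4.5,fy=4.5,interpolation=cv2.INTER_CUBIC);
o=np.zeros((540,360+450,3),np.uint8);o[:540,:360]=c1;o[:540,360:]=p;cv2.imwrite("pics/c1.png",o[:,:800])
E
```

```text
(no output)
```

View pics/c1.png

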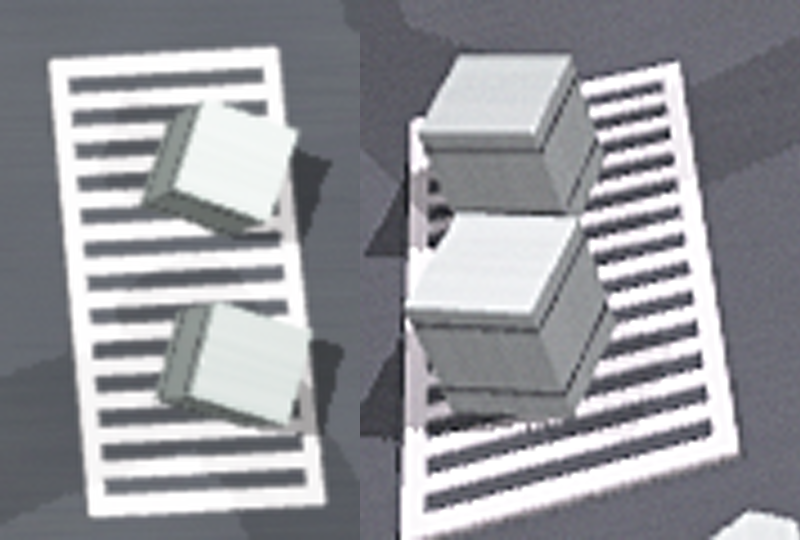

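View pics/c2.png

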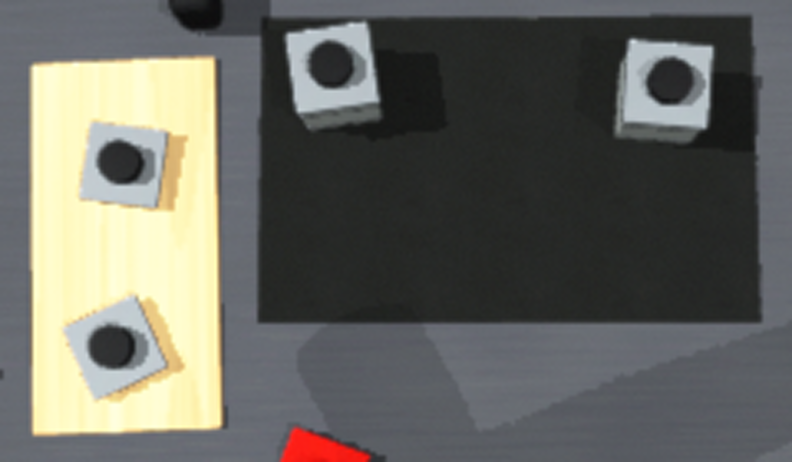

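Run:
```python
from h import *
def T(cam,pts,k,u0,v0,z,n):
    P=np.array([w(cam,u0+(a-.5*0)/k,v0+b/k,z) for a,b in pts]);c=P.mean(0)
    e=P-np.roll(P,-1,0);ang=np.degrees(np.arctan2(e[:,1],e[:,0]))
    print(n,c.round(1),"len",np.linalg.norm(e[:,:2],axis=1).round(0),"ang mod90",(ang%90).round(0))
T("top",[(205,100),(298,130),(263,222),(176,192)],4,435,145,82,"A top")
T("top",[(217,302),(312,328),(292,428),(194,395)],4,435,145,82,"B top")
s=lambda L:[(a-360,b) for a,b in L]
T("scene",s([(460,55),(575,55),(535,135),(420,130)]),4.5,120,190,82,"B sc")
T("scene",s([(463,212),(580,215),(540,315),(410,308)]),4.5,120,190,82,"A sc")
T("top",[(92,121),(168,130),(158,208),(80,198)],3.3,200,140,24,"lid up")
T("top",[(137,296),(167,362),(98,399),(65,328)],3.3,200,140,24,"lid low")
T("top",[(287,33),(366,22),(380,105),(299,115)],3.3,200,140,85,"cl L")
T("top",[(630,38),(713,45),(707,128),(622,122)],3.3,200,140,85,"cl R")
for n,a,b,z in [("bL",330,64,103),("bR",672,80,103),("blu",120,161,42),("bll",110,346,42)]: print(n,w("top",200+a/3.3,140+b/3.3,z).round(1))
T("top",[(262,17),(751,15),(762,320),(258,321)],3.3,200,140,3,"mat")
T("top",[(50,60),(277,47),(325,505),(90,517)],4,435,145,6,"tray")
print(w("top",446,131,20).round(0),w("top",258,132,50).round(0),w("top",352,123,8).round(0), R0().as_matrix().round(2).tolist())
```

```text
A top [ 561.2 -343.6   82. ] len [59. 62. 55. 61.] ang mod90 [70. 66. 69. 69.]
B top [ 436.7 -345.3   82. ] len [59. 62. 61. 59.] ang mod90 [73. 74. 70. 72.]
B sc [ 443.1 -340.4   82. ] len [61. 62. 60. 59.] ang mod90 [72. 70. 68. 72.]
A sc [ 568.2 -339.4   82. ] len [57. 63. 61. 61.] ang mod90 [70. 72. 68. 69.]
lid up [578.  303.1  24. ] len [62. 63. 63. 63.] ang mod90 [81. 83. 81. 81.]
lid low [433.9 309.1  24. ] len [57. 61. 62. 61.] ang mod90 [24. 27. 25. 23.]
cl L [636.6 131.   85. ] len [61. 65. 62. 64.] ang mod90 [6. 8. 5. 7.]
cl R [ 617.6 -121.2   85. ] len [63. 64. 64. 65.] ang mod90 [83. 83. 84. 82.]
bL [636.  131.8 103. ]
bR [ 616.1 -121.5  103. ]
blu [577.6 302.6  42. ]
bll [433.4 310.2  42. ]
mat [570.8  -1.8   3. ] len [399. 248. 400. 249.] ang mod90 [88. 89. 89. 89.]
tray [ 496.5 -332.4    6. ] len [150. 301. 150. 301.] ang mod90 [2. 1. 1. 1.]
[ 720. -251.   20.] [725. 244.  50.] [754.  -3.   8.] [[-0.97, -0.24, -0.0], [-0.24, 0.97, 0.0], [0.0, 0.0, -1.0]]
```

```bash
cat >> h.py <<'E'
def ht(a,p,up):
    "tool pointing at yaw a, p below horizontal (deg); up=+1: tool x up, -1: down"
    a,p=np.radians([a,p]);z=[np.cos(a)*np.cos(p),np.sin(a)*np.cos(p),-np.sin(p)]
    return tool(z,[up*np.sin(a),-up*np.cos(a),0])
E
python3 - <<'E'
from h import *
R=ht(70,15,-1); print(R.as_matrix().round(2).tolist())
z=R.as_matrix()[:,2]
C=np.array([564,-342,46]); print("grasp TCP",C+19*z,"pre",C-131*z)
pre=C-131*z; go([pre[0],pre[1],250],R)
E
```

```text
[[-0.09, -0.94, 0.33], [-0.24, 0.34, 0.91], [-0.97, -0.0, -0.26]]
grasp TCP [ 570.2769557  -324.75420595   41.08243814] pre [ 520.72204227 -460.90521163   79.90529491]
go [-1.321   0.1772 -0.0653] [-0.8122 -1.5217 -1.0626]
```

```bash
python3 -m crank '[[0,-0.08,0.01,-0.05,-0.05,-0.1,-0.07],[0,-0.16,0.02,-0.1,-0.1,-0.19,-0.13],[0,-0.24,0.04,-0.15,-0.15,-0.29,-0.2],[0,-0.32,0.05,-0.15,-0.2,-0.38,-0.27],[0,-0.4,0.06,-0.15,-0.25,-0.48,-0.33],[0,-0.48,0.07,-0.15,-0.3,-0.57,-0.4],[0,-0.56,0.08,-0.15,-0.35,-0.67,-0.46],[0,-0.66,0.09,-0.15,-0.4,-0.76,-0.53]]' 40
python3 - <<'E'
from h import *
R=ht(70,15,-1); go([520.7,-460.9,250],R); print(sense()["qpos"].round(2))
E
```

```text
t: 0.77
ee_pos: [334.3, -533.9, 276.4]
eef_rot: [-0.312, 0.891, 0.188, 0.272]
contact_force: [-0.9, -0.1, -0.7]
gripper_width: 0.998
grasp_force: 0.0
go [-0.4663 -0.2443  0.4196] [-0.4115 -0.7613 -0.5265]
[-1.07  0.55  0.46 -0.61 -1.76  0.14]
```

```bash
python3 -m crank '[[0,-0.06,-0.03,0.05,-0.05,-0.1,-0.07],[0,-0.12,-0.06,0.1,-0.1,-0.19,-0.13],[0,-0.18,-0.09,0.15,-0.15,-0.29,-0.2],[0,-0.24,-0.12,0.21,-0.2,-0.38,-0.27],[0,-0.3,-0.15,0.26,-0.25,-0.48,-0.33],[0,-0.36,-0.18,0.31,-0.31,-0.57,-0.4],[0,-0.42,-0.21,0.37,-0.36,-0.67,-0.46],[0,-0.466,-0.244,0.42,-0.41,-0.76,-0.526]]'
python3 - <<'E'
from h import *
R=ht(70,15,-1); go([520.7,-460.9,250],R); s=sense();print(s["qpos"].round(2),s["joint_vel"].round(1))
crop("scene",0,50,400,350,2,"s1")
E
```

```text
t: 1.43
ee_pos: [521.7, -460.3, 248.5]
eef_rot: [-0.455, 0.65, 0.349, 0.498]
contact_force: [1.1, -0.5, -0.3]
gripper_width: 1.002
grasp_force: 0.0
go [-0.0041  0.0025 -0.0041] [ 0.0007 -0.0002 -0.0004]
[-0.97  0.89  0.78 -1.19 -2.14  0.3 ] [ 0.2  0.6  0.6 -0.8 -0.6  0.1]
```

View pics/s1.png

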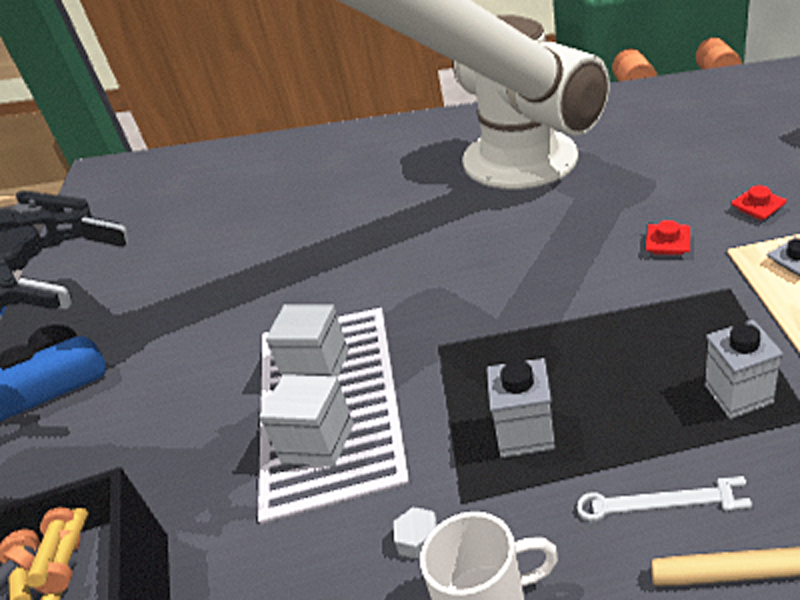

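Run:
```python
from h import *
R=ht(70,15,-1); go([520.7,-460.9,81],R)
```

```text
go [0.5244 0.01   0.1196] [ 0.0056  0.0141 -0.0051]
```

```bash
python3 -m crank '[[0,0.1,0.002,0.02,0,0,0],[0,0.2,0.004,0.045,0,0.01,0],[0,0.3,0.006,0.07,0,0.01,0],[0,0.4,0.008,0.09,0,0.01,0],[0,0.5,0.01,0.115,0,0.014,0],[0,0.524,0.01,0.12,0.005,0.014,-0.005],[0,0.524,0.01,0.12,0.005,0.014,-0.005],[0,0.524,0.01,0.12,0.005,0.014,-0.005]]'
python3 - <<'E'
from h import *
R=ht(70,15,-1); go([570.3,-324.8,41],R); s=sense();print(s["qpos"].round(2))
crop("scene",60,100,360,325,2.6,"s2")
E
```

```text
t: 2.15
ee_pos: [515.4, -466.4, 88.4]
eef_rot: [-0.457, 0.654, 0.343, 0.495]
contact_force: [0.8, 0.9, 0.4]
gripper_width: 0.998
grasp_force: 0.0
go [ 0.0133 -0.0078  0.5301] [-0.0066 -0.0201  0.0025]
[-0.96  1.05  0.71 -1.06 -2.01  0.55]
```

View pics/s2.png

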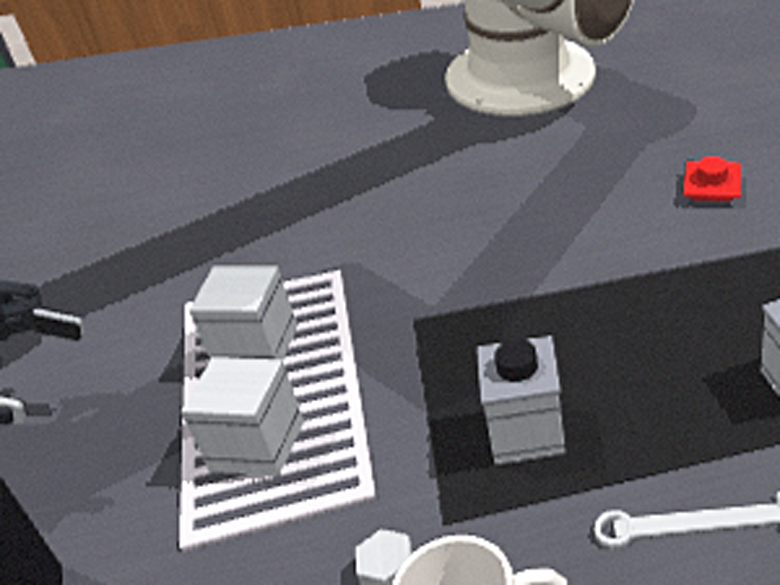

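```bash
python3 -m crank '[[0,0.004,-0.003,0.08,0,0,0],[0,0.006,-0.005,0.16,0,-0.02,0],[0,0.008,-0.006,0.24,0,-0.02,0],[0,0.01,-0.008,0.32,0,-0.02,0],[0,0.012,-0.008,0.4,0,-0.02,0],[0,0.013,-0.008,0.48,0,-0.02,0],[0,0.013,-0.008,0.53,0,-0.02,0],[0,0.013,-0.008,0.53,0,-0.02,0]]'
python3 - <<'E'
from h import *
R=ht(70,15,-1); go([570.3,-324.8,41],R); s=sense();print(s["qpos"].round(2))
c=capture("top");s=capture("scene")
crop("top",430,130,550,300,3.4,"g0",c)
crop("scene",90,150,240,320,3.4,"g1",s)
a=cv2.imread("pics/g0.png");b=cv2.imread("pics/g1.png");cv2.imwrite("pics/g.png",np.hstack([a,b])[:,:800])
E
```

```text
t: 2.87
ee_pos: [572.0, -322.0, 42.6]
eef_rot: [-0.456, 0.649, 0.347, 0.5]
contact_force: [-0.2, 0.7, -0.2]
gripper_width: 1.004
grasp_force: 0.0
go [ 0.0081  0.0021 -0.009 ] [-0.0038  0.0004  0.006 ]
[-0.8   1.    0.43 -1.1  -1.79  0.69]
```

View pics/g.png

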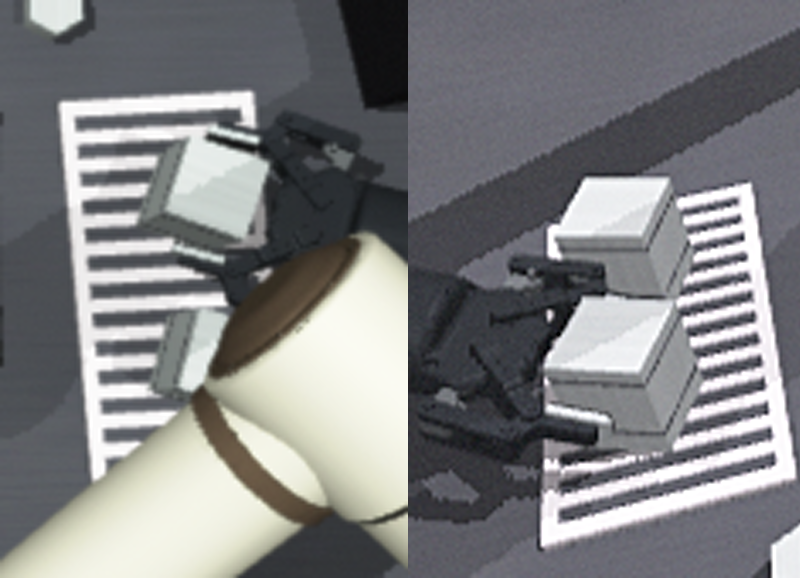

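```bash
python3 -m crank '[[0.2,0,0,0,0,0,0],[0.5,0,0,0,0,0,0],[1,0,0,0,0,0,0],[1,0,0,0,0,0,0],[1,0,0,0,0,0,0],[1,0,0,0,0,0,0],[1,0,0,0,0,0,0],[1,0,0,0,0,0,0]]' 50;  python3 -m crank '[[1,-0.02,0,-0.01,0,0,0],[1,-0.06,0,-0.02,0,0,0],[1,-0.1,0,-0.03,0,0,0],[1,-0.18,0,-0.05,0,0,0],[1,-0.26,0,-0.08,0,0,0],[1,-0.34,0,-0.1,0,0,0],[1,-0.42,0,-0.12,0,0,0],[1,-0.5,0,-0.14,0,0,0]]'
python3 - <<'E'
from h import *
s=sense();print(s["qpos"].round(2))
go([500,-150,250],ht(90,15,-1))
E
```

```text
t: 3.63
ee_pos: [570.3, -325.4, 41.5]
eef_rot: [-0.455, 0.65, 0.346, 0.501]
contact_force: [-2.2, -4.2, 5.6]
gripper_width: 0.695
grasp_force: 55.0
t: 4.3
ee_pos: [569.3, -325.4, 198.5]
eef_rot: [-0.455, 0.65, 0.347, 0.5]
contact_force: [0.4, -0.1, -1.7]
gripper_width: 0.696
grasp_force: 54.7
[-0.82  0.8   0.46 -1.15 -1.9   0.47]
go [-0.2885  0.4183  0.4077] [-0.4354 -0.0013 -0.1124]
```

```bash
python3 -m crank '[[1,-0.04,0.06,0.06,-0.06,0,-0.015],[1,-0.08,0.12,0.12,-0.12,0,-0.03],[1,-0.12,0.17,0.17,-0.18,0,-0.045],[1,-0.17,0.23,0.23,-0.25,0,-0.06],[1,-0.21,0.29,0.29,-0.31,0,-0.08],[1,-0.25,0.35,0.35,-0.37,0,-0.1],[1,-0.29,0.418,0.408,-0.435,0,-0.112],[1,-0.29,0.418,0.408,-0.435,0,-0.112]]'; python3 -m crank '[[1,0,0,0,0,0,0.14],[1,0,0,0,0,0,0.28],[1,0,0,0,0,0,0.42],[1,0,0,0,0,0,0.56],[1,0,0,0,0,0,0.7],[1,0,0,0,0,0,0.84],[1,0,0,0,0,0,1],[1,0,0,0,0,0,1]]';python3 - <<'E'
from h import *
s=sense();print(s["qpos"].round(2))
go([500,-150,250],ht(90,15,1))
E
```

```text
t: 4.97
ee_pos: [499.7, -145.9, 251.4]
eef_rot: [0.563, -0.559, -0.431, -0.43]
contact_force: [-0.1, 0.9, -2.0]
gripper_width: 0.699
grasp_force: 54.6
t: 5.63
ee_pos: [500.2, -150.3, 249.0]
eef_rot: [-0.303, 0.734, 0.562, 0.233]
contact_force: [0.3, 0.3, -1.3]
gripper_width: 0.696
grasp_force: 59.3
[-0.6   0.62  0.21 -1.05 -1.98 -0.19]
go [-0.0019  0.003   0.    ] [-1.0000e-03  2.2000e-03  2.9971e+00]
```

```bash
for i in 1 2 3; do python3 -m crank '[[1,0,0,0,0,0,0.14],[1,0,0,0,0,0,0.28],[1,0,0,0,0,0,0.42],[1,0,0,0,0,0,0.56],[1,0,0,0,0,0,0.7],[1,0,0,0,0,0,0.84],[1,0,0,0,0,0,1],[1,0,0,0,0,0,1]]' | tail -2;done;python3 - <<'E'
from h import *
s=sense();print(s["qpos"].round(2))
R=ht(90,7,1);z=R.as_matrix()[:,2];print(z)
go(np.array([505,60,90])+19*z,R)
E
```

```text
gripper_width: 0.698
grasp_force: 59.3
gripper_width: 0.699
grasp_force: 59.3
gripper_width: 0.695
grasp_force: 59.4
[-0.6   0.62  0.21 -1.05 -1.98 -2.54]
[ 5.55111512e-17  9.92546152e-01 -1.21869343e-01]
go [-0.3199  0.0139  0.8774] [0.0008 0.1786 0.0051]
```

```bash
python3 -m crank '[[1,-0.04,0,0.11,0,0.02,0],[1,-0.08,0,0.22,0,0.04,0],[1,-0.12,0,0.34,0,0.06,0],[1,-0.16,0,0.45,0,0.08,0],[1,-0.2,0,0.56,0,0.1,0],[1,-0.24,0.01,0.68,0,0.12,0],[1,-0.28,0.014,0.8,0,0.15,0],[1,-0.32,0.014,0.877,0,0.179,0.005]]'
python3 - <<'E'
from h import *
s=sense();print(s["qpos"].round(2))
R=ht(90,7,1);z=R.as_matrix()[:,2]
go(np.array([505,60,56])+19*z,R)
a=capture("scene");crop("scene",180,100,420,300,3.3,"p1",a)
E
```

```text
t: 8.3
ee_pos: [504.7, 81.5, 86.8]
eef_rot: [0.528, 0.53, 0.47, -0.468]
contact_force: [0.6, -0.4, -1.8]
gripper_width: 0.698
grasp_force: 59.4
[-0.31  0.81 -0.11 -1.25 -1.66 -2.19]
go [-0.1107  0.0006  0.0047] [ 0.0007 -0.0019  0.006 ]
```

View pics/p1.png

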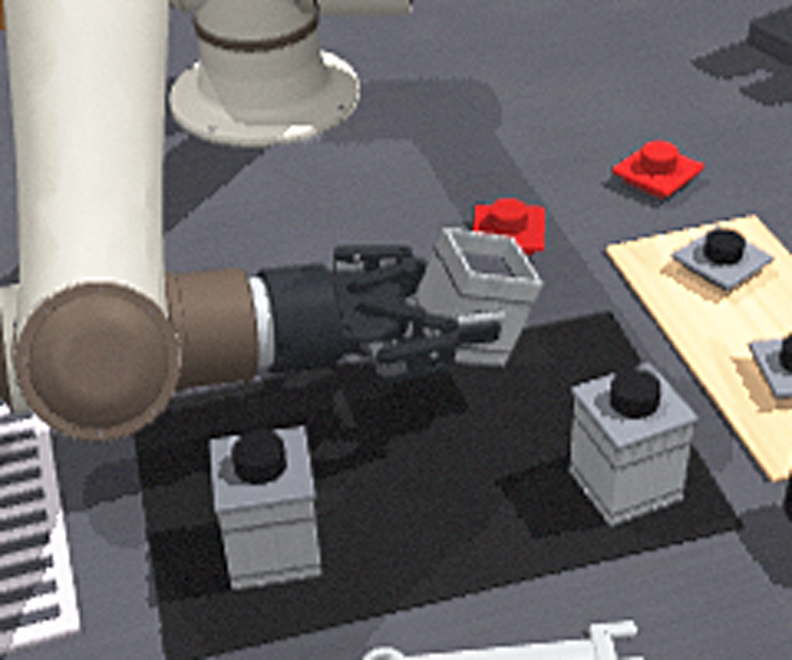

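```bash
python3 -m crank '[[1,-0.02,0,0,0,0,0],[1,-0.04,0,0,0,0,0],[1,-0.06,0,0,0,0,0],[1,-0.08,0,0,0,0,0],[1,-0.1,0,0,0,0,0],[1,-0.115,0,0.002,0,0,0],[1,-0.115,0,0.002,0,0,0],[1,-0.115,0,0.002,0,0,0]]'; python3 -m crank '[[1,0,0,0,0,0,0],[1,-0.005,0,0,0,0,0],[1,-0.01,0,0,0,0,0],[1,-0.013,0,0,0,0,0],[1,-0.016,0,0,0,0,0],[1,-0.02,0,0,0,0,0],[1,-0.023,0,0,0,0,0],[1,-0.023,0,0,0,0,0]]' 20;python3 - <<'E'
from h import *
s=sense();print(s["qpos"].round(2))
R=ht(90,7,1);z=R.as_matrix()[:,2]
go(np.array([505,60,42])+19*z,R)
E
```

```text
t: 9.02
ee_pos: [504.5, 74.8, 53.1]
eef_rot: [0.531, 0.528, 0.468, -0.469]
contact_force: [-0.1, 0.7, -1.5]
gripper_width: 0.697
grasp_force: 59.4
t: 9.68
ee_pos: [504.4, 74.3, 46.1]
eef_rot: [0.531, 0.528, 0.468, -0.47]
contact_force: [-0.4, -0.2, -1.8]
gripper_width: 0.694
grasp_force: 59.4
[-0.32  0.89 -0.09 -1.24 -1.64 -2.13]
go [-0.0195  0.0022  0.0177] [ 0.0014 -0.0008 -0.0059]
```

```bash
for i in 1 2; do python3 -m crank '[[1,-0.001,0,0,0,0,0],[1,-0.003,0,0,0,0,0],[1,-0.005,0,0,0,0,0],[1,-0.007,0,0,0,0,0],[1,-0.009,0,0,0,0,0],[1,-0.01,0,0,0,0,0],[1,-0.01,0,0,0,0,0],[1,-0.01,0,0,0,0,0]]' 20; done
```

```text
t: 10.35
ee_pos: [504.3, 74.0, 45.3]
eef_rot: [0.529, 0.528, 0.469, -0.47]
contact_force: [-0.5, -0.8, 7.1]
gripper_width: 0.696
grasp_force: 59.2
t: 11.02
ee_pos: [504.1, 73.7, 45.1]
eef_rot: [0.527, 0.528, 0.471, -0.471]
contact_force: [0.1, -4.0, 15.3]
gripper_width: 0.7
grasp_force: 59.1
```

```bash
python3 -m crank '[[0.4,0,0,0,0,0,0],[0.35,0,0,0,0,0,0],[0.33,0,0,0,0,0,0],[0.32,0,0,0,0,0,0],[0.32,0,0,0,0,0,0],[0.32,0,0,0,0,0,0],[0.31,0,0,0,0,0,0],[0.31,0,0,0,0,0,0]]' 20; python3 -c "
from h import *
crop('scene',180,100,420,300,3.3,'p2')"
```

```text
t: 11.68
ee_pos: [504.1, 73.7, 45.1]
eef_rot: [0.527, 0.528, 0.471, -0.471]
contact_force: [-1.3, -2.6, 14.3]
gripper_width: 0.69
grasp_force: 59.1
```

View pics/p2.png

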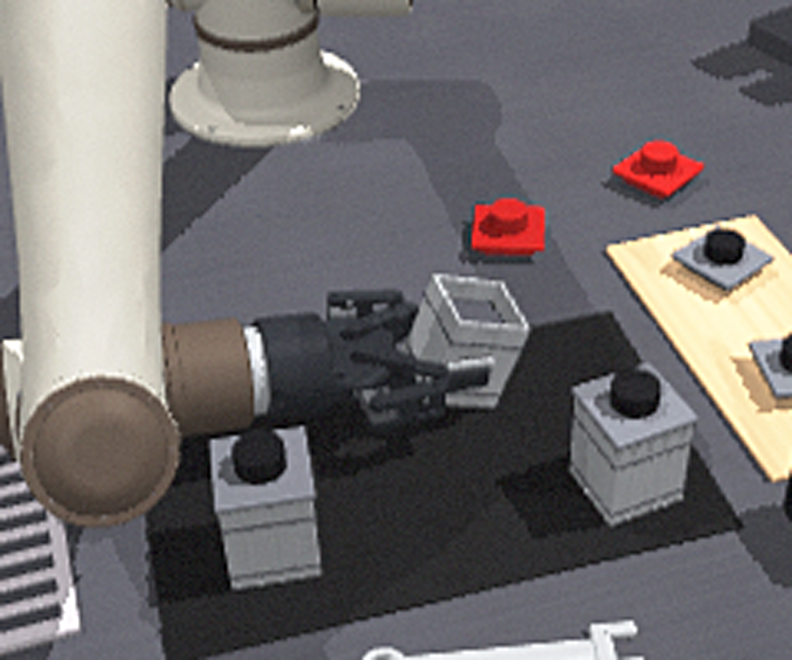

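```bash
python3 -m crank '[[0.31,0.01,0,0,0,0,0],[0.31,0.012,0,0,0,0,0],[0.3,0.012,0,0,0,0,0],[0.28,0.012,0,0,0,0,0],[0.26,0.012,0,0,0,0,0],[0.24,0.012,0,0,0,0,0],[0.22,0.012,0,0,0,0,0],[0.2,0.012,0,0,0,0,0]]' 20; python3 -m crank '[[0.1,0,0,0,0,0,0],[0,0,0,0,0,0,0],[0,0,0,0,0,0,0],[0,0,0,0,0,0,0],[0,0,0,0,0,0,0],[0,0,0,0,0,0,0],[0,0,0,0,0,0,0],[0,0,0,0,0,0,0]]' 20;python3 - <<'E'
from h import *
R=ht(90,7,1);z=R.as_matrix()[:,2]
go(sense()["ee_pos"]-130*z,R)
go([400,-150,250],ht(90,15,-1))
E
```

```text
t: 12.4
ee_pos: [504.5, 74.0, 43.4]
eef_rot: [0.531, 0.528, 0.468, -0.469]
contact_force: [-0.4, 0.0, -1.8]
gripper_width: 0.805
grasp_force: 0.0
t: 13.07
ee_pos: [504.4, 74.0, 44.0]
eef_rot: [0.531, 0.528, 0.468, -0.469]
contact_force: [-0.7, -0.8, 0.6]
gripper_width: 1.0
grasp_force: 0.0
go [ 2.000e-04  5.000e-04 -4.333e-01] [ 0.0015 -0.0006 -0.0054]
go [ 0.5896 -0.3496 -0.8249] [-2.7960e-01 -1.7000e-03  3.9847e+00]
```

```bash
python3 -m crank '[[0,0,0,-0.04,0,0,0],[0,0,0,-0.09,0,0,0],[0,0,0,-0.15,0,0,0],[0,0,0,-0.21,0,0,0],[0,0,0,-0.27,0,0,0],[0,0,0,-0.33,0,0,0],[0,0,0,-0.39,0,0,0],[0,0,0,-0.43,0,0,0]]' 40; python3 -m crank '[[0,0.06,0,0,0,0,0],[0,0.14,0,0,0,0,0],[0,0.24,0,-0.06,0,0,0],[0,0.34,0,-0.14,0,0,0],[0,0.44,0,-0.2,0,0,0],[0,0.54,0,-0.26,0,0,0],[0,0.6,0,-0.3,0,0,0],[0,0.6,0,-0.3,0,0,0]]';for i in 1 2 3 4; do python3 -m crank '[[0,0,0,0,0,0,-0.14],[0,0,0,0,0,0,-0.28],[0,0,0,0,0,0,-0.42],[0,0,0,0,0,0,-0.56],[0,0,0,0,0,0,-0.7],[0,0,0,0,0,0,-0.84],[0,0,0,0,0,0,-1],[0,0,0,0,0,0,-1]]' | tail -1;done
python3 - <<'E'
from h import *
s=sense();print(s["qpos"].round(2),s["ee_pos"])
go([400,-460,270],ht(72,15,-1))
c=capture("top")
crop("top",270,140,540,290,2.9,"t3",c)
E
```

```text
t: 13.73
ee_pos: [504.3, -57.0, 59.7]
eef_rot: [0.531, 0.528, 0.468, -0.469]
contact_force: [-0.7, -0.1, -0.0]
gripper_width: 0.999
grasp_force: 0.0
t: 14.4
ee_pos: [505.4, -124.7, 253.6]
eef_rot: [0.531, 0.531, 0.469, -0.465]
contact_force: [0.2, 0.1, -0.4]
gripper_width: 1.001
grasp_force: 0.0
grasp_force: 0.0
grasp_force: 0.0
grasp_force: 0.0
grasp_force: 0.0
[-0.59  0.65  0.18 -1.16 -2.02  0.6 ] [ 504.84211273 -121.57161791  248.98470301]
go [ 0.0702  0.3477 -1.1286] [0.3925 0.1756 0.0647]
```

View pics/t3.png

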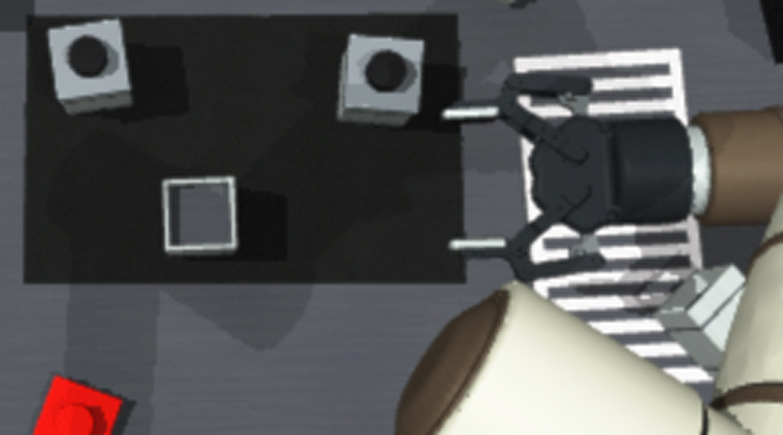

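```bash
python3 -m crank '[[0,0.01,0.04,-0.13,0.05,0.02,0.01],[0,0.02,0.09,-0.26,0.1,0.04,0.02],[0,0.03,0.13,-0.39,0.15,0.07,0.02],[0,0.04,0.18,-0.52,0.2,0.09,0.03],[0,0.05,0.22,-0.65,0.25,0.11,0.04],[0,0.06,0.26,-0.78,0.3,0.13,0.05],[0,0.07,0.3,-0.9,0.35,0.15,0.055],[0,0.07,0.348,-1,0.39,0.176,0.065]]'
python3 - <<'E'
from h import *
s=sense();print(s["qpos"].round(2),s["ee_pos"])
c=capture("top");s=capture("scene")
crop("top",430,130,550,300,3.4,"g0",c)
crop("scene",90,170,205,340,3.4,"g1",s)
a=cv2.imread("pics/g0.png");b=cv2.imread("pics/g1.png");print(a.shape,b.shape);cv2.imwrite("pics/g4.png",np.hstack([a,b])[:,:800])
E
```

```text
t: 17.78
ee_pos: [398.9, -424.0, 264.2]
eef_rot: [-0.464, 0.643, 0.359, 0.492]
contact_force: [0.2, -0.3, -0.6]
gripper_width: 1.0
grasp_force: 0.0
[-1.05  0.74  0.5  -1.06 -2.17  0.5 ] [ 398.88217217 -424.03684474  264.24634975]
(578, 408, 3) (578, 391, 3)
```

View pics/g4.png

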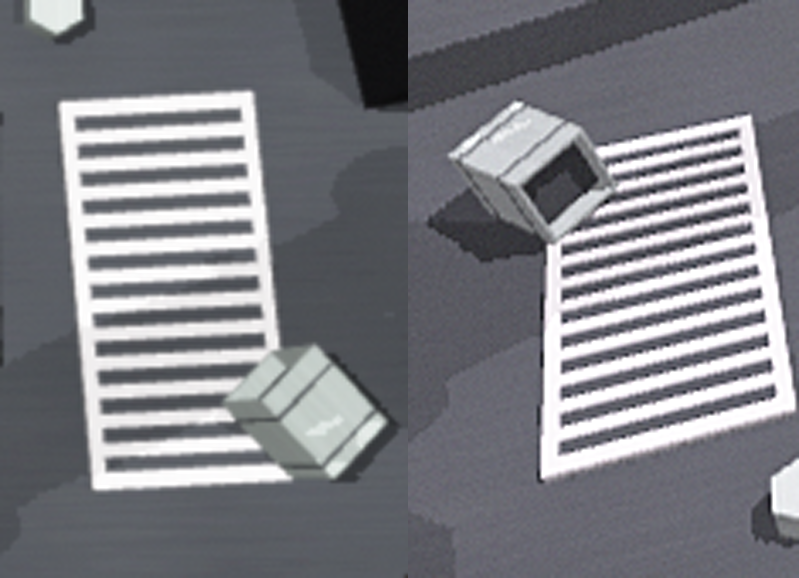

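Run:
```python
import cv2,numpy as np
g=cv2.imread("pics/g4.png")
a=cv2.resize(g[335:490,215:400],None,fx=2.1,fy=2.1,interpolation=cv2.INTER_CUBIC)
b=cv2.resize(g[90:280,430:630],None,fx=2,fy=2,interpolation=cv2.INTER_CUBIC)
o=np.zeros((390,800,3),np.uint8);o[:a.shape[0],:a.shape[1]]=a;o[:b.shape[0],400:400+b.shape[1]]=b;cv2.imwrite("pics/z.png",o);print(a.shape,b.shape)
```

```text
(326, 388, 3) (380, 400, 3)
```

View pics/z.png

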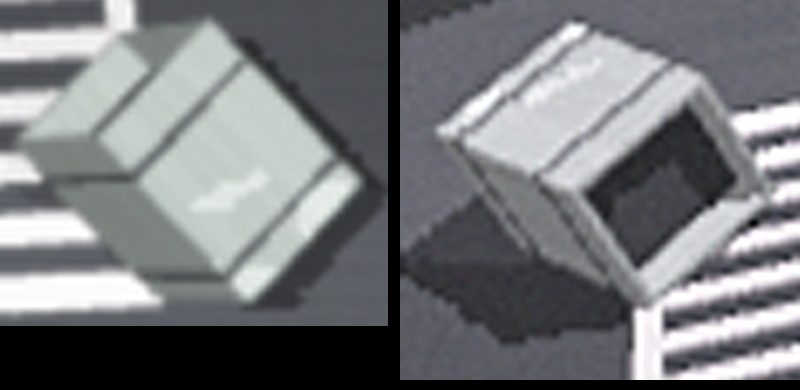

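```bash
cat > fit.py <<'E'
from h import *
from scipy.optimize import least_squares
# can frame: x=left, y: z cross x ; up = +u
def P(p,k):  # k=(z,left,up)
    R=Ro.from_rotvec(p[3:6]).as_matrix(); z=R[:,0];l=R[:,1];u=R[:,2]
    return p[:3]+z*k[0]+l*k[1]*30+u*k[2]*30
t=lambda X,Y:(430+(215+X/2.1)/3.4,130+(335+Y/2.1)/3.4)
s=lambda X,Y:(90+(22+(X-400)/2)/3.4,170+(90+Y/2)/3.4)
obs=[("top",t(97,137),(76,1,1)),("top",t(210,22),(76,-1,1)),("top",t(362,182),(0,-1,1)),("top",t(248,300),(0,1,1)),("top",t(20,140),(76,1,-1)),
("scene",s(700,75),(76,1,1)),("scene",s(565,188),(76,-1,1)),("scene",s(770,200),(76,1,-1)),("scene",s(640,305),(76,-1,-1)),("scene",s(578,20),(0,1,1)),("scene",s(438,130),(0,-1,1))]
f=lambda p:np.concatenate([np.array(px(c,P(p,k)))-o for c,o,k in obs])
r=least_squares(f,np.r_[400,-430,35,0,0,np.pi/4],loss="soft_l1")
print(r.x[:3].round(1),"rms",np.sqrt((f(r.x)**2).mean()),np.abs(f(r.x)).reshape(-1,2).max(1).round(1))
R=Ro.from_rotvec(r.x[3:6]).as_matrix();print("axis",R[:,0].round(3),"left",R[:,1].round(3),"mid",P(r.x,(38,0,0)).round(1),"yaw",np.degrees(np.arctan2(R[1,0],R[0,0])))
for k in [(z,l,u) for z in(0,76) for l in (1,-1) for u in(-1,)]: print(k,P(r.x,k).round(0))
E
python3 fit.py
```

```text
[ 370.5 -435.3   29. ] rms 0.5725889372506697 [0.5 0.3 0.3 0.6 1.4 0.3 0.4 0.6 0.2 1.5 1.2]
axis [0.754 0.65  0.096] left [-0.657  0.749  0.081] mid [ 399.1 -410.6   32.6] yaw 40.7939946219407
(0, 1, -1) [ 351. -409.    2.]
(0, -1, -1) [ 391. -454.   -3.]
(76, 1, -1) [ 409. -360.    9.]
(76, -1, -1) [ 448. -405.    4.]
```

Run:
```python
from h import *
R=ht(40.8,105,-1);z=R.as_matrix()[:,2];print(z.round(2),R.as_matrix()[:,1].round(2))
go(np.array([399,-411,200]),R)
```

```text
[-0.2  -0.17 -0.97] [-0.65  0.76  0.  ]
go [0.1962 0.0084 0.1058] [0.3818 1.9426 0.6568]
```

```bash
for i in 1 2; do python3 -m crank '[[0,0,0,0,0.025,0.13,0.045],[0,0,0,0,0.05,0.26,0.09],[0,0,0,0,0.075,0.39,0.13],[0,0,0,0,0.1,0.52,0.175],[0,0,0,0,0.125,0.65,0.22],[0,0,0,0,0.15,0.78,0.265],[0,0,0,0,0.175,0.9,0.305],[0,0,0,0,0.19,0.97,0.33]]'; done
python3 - <<'E'
from h import *
R=ht(40.8,105,-1);z=R.as_matrix()[:,2]
G=np.array([399,-411,33])
go(G-90*z,R);go(G+19*z,R);print(sense()["qpos"].round(2))
E
```

```text
t: 18.55
ee_pos: [400.8, -420.6, 267.0]
eef_rot: [-0.443, 0.857, 0.168, 0.202]
contact_force: [-0.7, -0.1, 0.2]
gripper_width: 1.001
grasp_force: 0.0
t: 19.22
ee_pos: [400.6, -419.9, 265.0]
eef_rot: [-0.347, 0.929, -0.047, -0.12]
contact_force: [0.1, 0.2, -0.3]
gripper_width: 1.003
grasp_force: 0.0
go [-0.2135  0.0273  0.4437] [-0.0051  0.0047  0.0024]
go [-0.2121  0.0287  0.807 ] [-0.0051  0.0047  0.0024]
[-0.41  0.3  -0.14  0.25 -1.24 -0.54]
```

```bash
python3 -m crank '[[0,-0.08,0.01,0.08,0,0,0],[0,-0.16,0.02,0.16,0,0,0],[0,-0.213,0.027,0.24,0,0,0],[0,-0.213,0.028,0.32,0,0,0],[0,-0.213,0.028,0.38,0,0,0],[0,-0.213,0.028,0.44,0,0,0],[0,-0.213,0.028,0.44,0,0,0],[0,-0.213,0.028,0.44,0,0,0]]'
python3 - <<'E'
from h import *
R=ht(40.8,105,-1);z=R.as_matrix()[:,2]
G=np.array([399,-411,33])
go(G+19*z,R)
E
python3 -m crank '[[0,0,0,0.05,0,0,0],[0,0,0,0.1,0,0,0],[0,0,0,0.15,0,0,0],[0,0,0,0.2,0,0,0],[0,0,0,0.25,0,0,0],[0,0,0,0.3,0,0,0],[0,0,0,0.34,0,0,0],[0,0,0,0.35,0,0,0]]';python3 - <<'E'
from h import *
R=ht(40.8,105,-1);z=R.as_matrix()[:,2]
G=np.array([399,-411,33])
go(G+19*z,R)
E
```

```text
t: 19.88
ee_pos: [415.8, -396.1, 120.8]
eef_rot: [-0.347, 0.929, -0.044, -0.119]
contact_force: [0.2, 0.8, 0.5]
gripper_width: 1.003
grasp_force: 0.0
go [-0.0013 -0.0007  0.3654] [-0.001   0.0084  0.0044]
t: 20.55
ee_pos: [396.3, -414.1, 19.5]
eef_rot: [-0.348, 0.929, -0.045, -0.119]
contact_force: [-0.5, -0.5, -0.1]
gripper_width: 1.001
grasp_force: 0.0
go [-0.0012  0.002   0.0163] [-0.0028  0.0094  0.005 ]
```

Close and lift.

```bash
python3 -m crank '[[0.2,0,0,0.005,0,0,0],[0.5,0,0,0.01,0,0,0],[1,0,0,0.01,0,0,0],[1,0,0,0.01,0,0,0],[1,0,0,0.01,0,0,0],[1,0,0,0.01,0,0,0],[1,0,0,0.01,0,0,0],[1,0,0,0.01,0,0,0]]' 50;  python3 -m crank '[[1,0,0,-0.02,0,0,0],[1,0,0,-0.05,0,0,0],[1,0,0,-0.1,0,0,0],[1,0,0,-0.2,0,0,0],[1,0,0,-0.3,0,0,0],[1,0,0,-0.42,0,0,0],[1,0,0,-0.54,0,0,0],[1,0,0,-0.66,0,0,0]]'
python3 - <<'E'
from h import *
R=ht(40.8,20.5,-1);print(sense()["qpos"].round(2))
go(sense()["ee_pos"],R)
E
```

```text
t: 21.22
ee_pos: [397.0, -414.9, 18.3]
eef_rot: [-0.349, 0.929, -0.046, -0.118]
contact_force: [0.6, 2.0, 6.2]
gripper_width: 0.705
grasp_force: 52.6
t: 21.88
ee_pos: [433.3, -380.7, 210.4]
eef_rot: [-0.349, 0.929, -0.045, -0.118]
contact_force: [0.7, -1.4, -1.7]
gripper_width: 0.71
grasp_force: 52.4
[-0.33  0.35 -0.21  0.24 -1.15 -0.64]
go [0. 0. 0.] [ 0.0034 -1.8663  0.0088]
```

```bash
for i in 1 2; do python3 -m crank '[[1,0,0,0,0,-0.12,0],[1,0,0,0,0,-0.24,0],[1,0,0,0,0,-0.36,0],[1,0,0,0,0,-0.48,0],[1,0,0,0,0,-0.6,0],[1,0,0,0,0,-0.72,0],[1,0,0,0,0,-0.84,0],[1,0,0,0,0,-0.933,0]]' | tail -6; done
python3 - <<'E'
from h import *
R=ht(90,20.5,-1);z=R.as_matrix()[:,2];print(sense()["qpos"].round(2))
go(np.array([505,-80,130])+19*z,R)
E
```

```text
t: 22.55
ee_pos: [433.4, -381.7, 209.6]
eef_rot: [-0.342, 0.909, 0.083, 0.225]
contact_force: [-0.3, -0.0, -2.0]
gripper_width: 0.704
grasp_force: 52.5
t: 23.22
ee_pos: [432.7, -382.4, 208.4]
eef_rot: [-0.289, 0.768, 0.2, 0.535]
contact_force: [0.5, -0.4, -1.4]
gripper_width: 0.709
grasp_force: 52.5
[-1.09  0.56  0.07 -1.15 -1.6   0.54]
go [-0.0424  0.6462  0.9263] [-1.0187  0.0021 -0.3772]
```

```bash
python3 -m crank '[[1,-0.04,0.07,0.1,-0.1,0,-0.04],[1,-0.08,0.14,0.2,-0.2,0,-0.07],[1,-0.12,0.21,0.3,-0.3,0,-0.11],[1,-0.16,0.28,0.4,-0.4,0,-0.15],[1,-0.16,0.36,0.52,-0.5,0,-0.19],[1,-0.16,0.44,0.64,-0.62,0,-0.23],[1,-0.16,0.54,0.78,-0.76,0,-0.28],[1,-0.15,0.646,0.926,-0.9,0,-0.33]]' | tail -6;  python3 - <<'E'
from h import *
R=ht(90,20.5,-1);z=R.as_matrix()[:,2];print(sense()["qpos"].round(2))
go(np.array([505,-80,130])+19*z,R)
go(np.array([505,-80,70])+19*z,R)
E
```

```text
t: 23.88
ee_pos: [509.3, -77.0, 161.2]
eef_rot: [-0.553, 0.608, 0.384, 0.421]
contact_force: [0.2, -0.3, -1.5]
gripper_width: 0.703
grasp_force: 52.7
[-0.5   0.62  0.01 -1.04 -1.67  0.71]
go [0.1016 0.0186 0.089 ] [-0.1116 -0.0019 -0.0447]
go [0.2888 0.0181 0.1594] [-0.1116 -0.0019 -0.0447]
```

```bash
python3 -m crank '[[1,0.05,0.005,0.03,-0.03,0,-0.01],[1,0.1,0.01,0.06,-0.06,0,-0.02],[1,0.15,0.015,0.09,-0.09,0,-0.03],[1,0.2,0.018,0.12,-0.11,0,-0.045],[1,0.25,0.018,0.14,-0.11,0,-0.045],[1,0.289,0.018,0.16,-0.11,0,-0.045],[1,0.289,0.018,0.16,-0.11,0,-0.045],[1,0.289,0.018,0.16,-0.11,0,-0.045]]' | tail -6;  python3 - <<'E'
from h import *
R=ht(90,20.5,-1);z=R.as_matrix()[:,2];print(sense()["qpos"].round(2))
go(np.array([505,-80,46])+19*z,R)
crop('scene',180,100,420,300,3.3,'p5')
E
```

```text
t: 24.55
ee_pos: [504.4, -62.9, 62.9]
eef_rot: [-0.579, 0.583, 0.403, 0.404]
contact_force: [-0.2, 0.4, -1.0]
gripper_width: 0.709
grasp_force: 52.7
[-0.46  0.78 -0.   -1.   -1.61  0.88]
go [ 0.0726 -0.0022  0.0295] [-0.0055  0.0009 -0.0056]
```

View pics/p5.png

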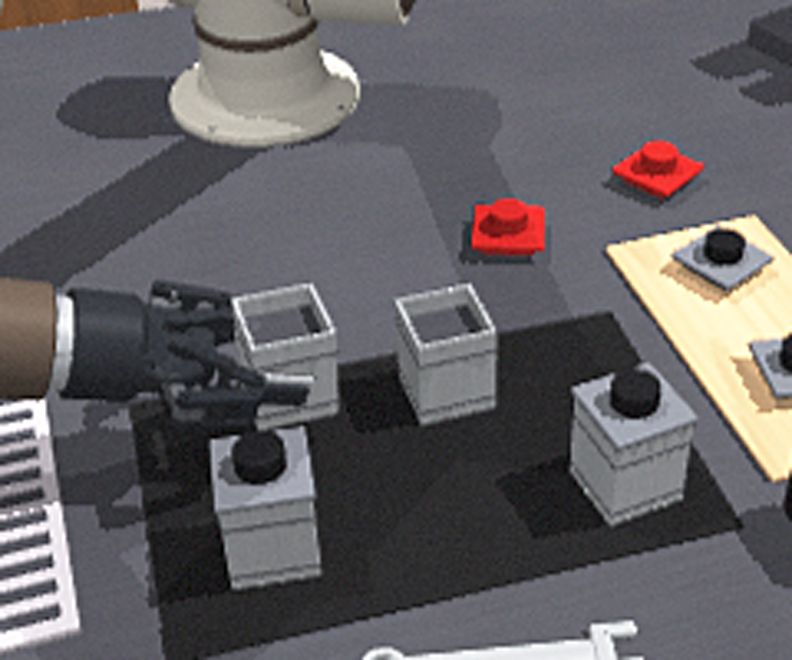

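```bash
python3 -m crank '[[1,0.015,0,0.006,0,0,0],[1,0.03,0,0.012,0,0,0],[1,0.045,0,0.018,0,0,0],[1,0.06,0,0.024,0,0,0],[1,0.072,0,0.029,0,0,0],[1,0.076,0,0.03,0,0,0],[1,0.076,0,0.03,0,0,0],[1,0.076,0,0.03,0,0,0]]' | head -4; for i in 1 2 3; do python3 -m crank '[[1,0.001,0,0,0,0,0],[1,0.002,0,0.001,0,0,0],[1,0.003,0,0.001,0,0,0],[1,0.004,0,0.001,0,0,0],[1,0.005,0,0.002,0,0,0],[1,0.006,0,0.002,0,0,0],[1,0.006,0,0.002,0,0,0],[1,0.006,0,0.002,0,0,0]]'|sed -n 2,4p; done
```

```text
t: 25.27
ee_pos: [504.4, -62.5, 38.5]
eef_rot: [-0.579, 0.583, 0.403, 0.404]
contact_force: [-0.5, 1.3, -1.0]
ee_pos: [504.4, -62.5, 36.7]
eef_rot: [-0.579, 0.583, 0.402, 0.404]
contact_force: [0.0, 0.3, -0.7]
ee_pos: [504.4, -62.6, 34.8]
eef_rot: [-0.579, 0.583, 0.402, 0.404]
contact_force: [0.4, -0.4, -1.5]
ee_pos: [504.3, -62.8, 33.4]
eef_rot: [-0.579, 0.583, 0.403, 0.404]
contact_force: [-0.0, -1.3, 3.2]
```

Contact. Release gently, then back out.

```bash
python3 -m crank '[[0.31,0,0,0,0,0,0],[0.3,0,0,0,0,0,0],[0.28,0,0,0,0,0,0],[0.26,0,0,0,0,0,0],[0.22,0,0,0,0,0,0],[0.1,0,0,0,0,0,0],[0,0,0,0,0,0,0],[0,0,0,0,0,0,0]]' 40;python3 -m crank '[[0,0,0,0,0,0,0],[0,0,0,-0.03,0,0,0],[0,0,0,-0.08,0,0,0],[0,0,0,-0.15,0,0,0],[0,0,0,-0.21,0,0,0],[0,0,0,-0.27,0,0,0],[0,0,0,-0.33,0,0,0],[0,0,0,-0.39,0,0,0]]';  python3 - <<'E'
from h import *
R=ht(90,20.5,-1)
go([480,-185,330],tool([0,0,-1],[0,1,0]));go([480,-185,330],tool([0,0,-1],[0,-1,0]));go([480,-185,330],tool([0,0,-1],[-1,0,0]));print(sense()["qpos"].round(2))
E
```

```text
t: 27.93
ee_pos: [504.4, -62.5, 32.7]
eef_rot: [-0.579, 0.583, 0.403, 0.404]
contact_force: [-0.4, -0.6, 0.2]
gripper_width: 0.999
grasp_force: 0.0
t: 28.6
ee_pos: [503.6, -174.7, 74.7]
eef_rot: [-0.579, 0.583, 0.402, 0.404]
contact_force: [-0.1, -0.1, 0.2]
gripper_width: 0.998
grasp_force: 0.0
go [-0.7845  0.0795 -0.3316] [1.1941 1.1999 1.721 ]
go [-0.7845  0.0795 -0.3316] [-1.202   1.1962 -1.7367]
go [-0.7845  0.0795 -0.3316] [-0.0037  1.5431 -0.0081]
[-0.59  0.83  0.16 -0.92 -1.76  0.84]
```

```bash
python3 -m crank '[[0,-0.1,0,-0.05,0,0.1,0],[0,-0.2,0.02,-0.1,0,0.2,0],[0,-0.3,0.03,-0.14,0,0.32,0],[0,-0.4,0.04,-0.18,0,0.45,0],[0,-0.5,0.05,-0.22,0,0.58,0],[0,-0.6,0.06,-0.26,0,0.7,0],[0,-0.7,0.07,-0.3,0,0.83,0],[0,-0.78,0.08,-0.33,0,0.95,0]]'; python3 -m crank '[[0,0,0,0,0,0.1,0],[0,0,0,0,0,0.2,0],[0,0,0,0,0,0.3,0],[0,0,0,0,0,0.4,0],[0,0,0,0,0,0.5,0],[0,0,0,0,0,0.59,0],[0,0,0,0,0,0.59,0],[0,0,0,0,0,0.59,0]]';  cat > see.py <<'E'
from h import *
im=capture("top").astype(int)
cv2.imwrite("pics/last_top.png",im[:,:,::-1].astype(np.uint8));cv2.imwrite("pics/last_scene.png",capture("scene")[:,:,::-1])
g=im.mean(2).astype(np.uint8)
# dark buttons / bright rims: report blobs on mat+board
def blobs(mask,z,lo,hi,n):
    k,l,s,c=cv2.connectedComponentsWithStats(mask.astype(np.uint8))
    for i in range(1,k):
        if lo<s[i,4]<hi and s[i,1]>130:
            p=np.argwhere(l==i)[:,::-1].astype(np.float32);r=cv2.minAreaRect(p);W=w("top",*r[0],z)
            a,b=w("top",*cv2.boxPoints(r)[0],z),w("top",*cv2.boxPoints(r)[1],z);d=b-a
            print(n,c[i].round(1),s[i,4],"rect",np.round(r[0],1),np.round(r[1],1),"W",W.round(1),"ang",round(np.degrees(np.arctan2(d[1],d[0]))%90,1))
sat=im.max(2)-im.min(2)
blobs((g>120)&(sat<45),79,150,1500,"grey")
E
python3 see.py; python3 -c "
from h import *
print(sense()['qpos'].round(2))"
```

```text
t: 29.27
ee_pos: [479.9, -184.8, 332.8]
eef_rot: [-0.686, 0.691, 0.159, 0.163]
contact_force: [0.3, 0.6, 0.0]
gripper_width: 0.996
grasp_force: 0.0
t: 29.93
ee_pos: [479.7, -182.9, 328.5]
eef_rot: [-0.705, 0.709, 0.002, 0.001]
contact_force: [0.2, 0.2, -0.0]
gripper_width: 1.001
grasp_force: 0.0
grey [637.3 158.8] 189 rect [636.  165.5] [51.  6.] W [ 600.6 -695.7   79. ] ang 88.2
grey [299.2 160.4] 372 rect [299.9 160. ] [23.9 24.6] W [640.  133.8  79. ] ang 7.2
grey [236.3 189.7] 363 rect [236.7 189.4] [23.7 24. ] W [569.8 293.4  79. ] ang 82.5
grey [234. 245.] 390 rect [234.4 244.9] [24.1 24.8] W [431.6 298.9  79. ] ang 23.8
grey [ 72.3 319.7] 1204 rect [ 77.6 327.7] [52.1 98.1] W [242.2 680.1  79. ] ang 19.6
grey [ 57.3 392.2] 478 rect [ 59.6 391.2] [12.6 70.5] W [ 96.1 716.4  79. ] ang 16.7
[-0.05  0.14 -0.08 -0.   -1.35  0.05]
```

Run:
```python
from h import *
print("A top",w("top",270+200.7/2.9,140+213.7/2.9,79),"A scene",w("scene",180+445.5/3.3,100+317.5/3.3,79))
# refine A,B rims: centre of projected square fit
for cam in("top","scene"):
    g=cv2.imread(f"pics/last_{cam}.png").astype(float).mean(2)
    def sq(x,y,a,h,z):
        t=np.linspace(-h,h,25);e=np.r_[np.c_[t,0*t+h],np.c_[t,0*t-h],np.c_[0*t+h,t],np.c_[0*t-h,t]]
        c,s=np.cos(a),np.sin(a);P=np.c_[x+c*e[:,0]-s*e[:,1],y+s*e[:,0]+c*e[:,1],0*e[:,0]+z]
        uv=np.array([px(cam,p) for p in P],np.float32)
        return cv2.remap(g.astype(np.float32),uv[:,:1],uv[:,1:],cv2.INTER_LINEAR).mean()
    for n,x0,y0 in(("A",505,60),("B",505,-81)):
        best=max(((sq(x,y,np.radians(a),28.5,79)-.5*sq(x,y,np.radians(a),23,79)-.5*sq(x,y,np.radians(a),34,79)),x,y,a) for x in range(x0-12,x0+14,2) for y in range(y0-16,y0+17,2) for a in(-6,0,6))
        print(cam,n,best)
```

```text
A top [501.64532587  39.13460913  79.        ] A scene [510.00470211  41.36764324  79.        ]Traceback (most recent call last):
  File "<stdin>", line 12, in <module>
  File "<stdin>", line 12, in <genexpr>
  File "<stdin>", line 9, in sq
  File "h.py", line 9, in px
    c=calibration(cam);q=np.array(c["R"])@np.array(P)+np.array(c["t"])
ValueError: time passes only in moves, steps and waits
```

```bash
sed -i '0,/def w/s//import functools\ncalibration=functools.lru_cache(None)(calibration)\ndef w/' h.py
cat > rim.py <<'E'
from h import *
import sys
def rim(cam,x0,y0):
    g=cv2.imread(f"pics/last_{cam}.png").astype(np.float32).mean(2)
    c=calibration(cam);Rc=np.array(c["R"]);t=np.array(c["t"])
    def sq(x,y,a,h,z=79):
        q=np.linspace(-h,h,25);e=np.r_[np.c_[q,0*q+h],np.c_[q,0*q-h],np.c_[0*q+h,q],np.c_[0*q-h,q]]
        k,s=np.cos(a),np.sin(a);P=np.c_[x+k*e[:,0]-s*e[:,1],y+s*e[:,0]+k*e[:,1],0*e[:,0]+z]@Rc.T+t
        uv=np.float32(P[:,:2]/P[:,2:]*[c["fx"],c["fy"]]+[c["cx"],c["cy"]])
        return cv2.remap(g,uv[:,:1].copy(),uv[:,1:].copy(),cv2.INTER_LINEAR).mean()
    b=max((sq(x,y,a,28.5)-.5*sq(x,y,a,23)-.5*sq(x,y,a,34),x,y,np.degrees(a)) for x in range(x0-12,x0+14,2) for y in range(y0-16,y0+17,2) for a in np.radians([-10,-5,0,5,10]))
    print(cam,np.round(b,1))
E
python3 - <<'E'
from rim import *
for cam in("top","scene"):
    rim(cam,505,41);rim(cam,505,-81)
go([580,304,130],tool([0,0,-1],[-1,0,0]))
E
```

```text
top [107.5 503.   41.    0. ]
top [  1.3 505.  -65.  -10. ]
scene [ 96.4 505.   41.    0. ]
scene [ 84.6 505.  -81.    0. ]
go [-1.6247 -0.3217  0.6682] [ 0.0013  0.0059 -0.0092]
```

```bash
python3 -m crank '[[0,-0.12,0,0,0,0,0],[0,-0.25,-0.02,0,0,0,0],[0,-0.37,-0.05,0,0,0,0],[0,-0.5,-0.1,0,0,0,0],[0,-0.62,-0.14,0.05,0,0,0],[0,-0.74,-0.2,0.1,0,0,0],[0,-0.86,-0.26,0.15,0,0,0],[0,-0.98,-0.32,0.2,0,0,0]]'|head -2;python3 - <<'E'
from h import *
a=np.radians(172.5);R=tool([0,0,-1],[np.cos(a),np.sin(a),0])
go([579,303,100],R)
E
```

```text
t: 30.7
ee_pos: [577.3, 108.3, 269.7]
go [-0.6464 -0.0013  0.5689] [0.0021 0.006  0.1567]
```

```bash
python3 -m crank '[[0,-0.11,0,0.08,0,0,0.03],[0,-0.22,0,0.16,0,0,0.06],[0,-0.33,0,0.25,0,0,0.1],[0,-0.44,0,0.34,0,0,0.13],[0,-0.55,0,0.43,0,0,0.157],[0,-0.646,0,0.52,0,0.006,0.157],[0,-0.646,0,0.569,0,0.006,0.157],[0,-0.646,0,0.569,0,0.006,0.157]]'|head -2;python3 - <<'E'
from h import *
a=np.radians(172.5);R=tool([0,0,-1],[np.cos(a),np.sin(a),0])
go([579,303,28],R)
E
python3 see.py; python3 -c "
from rim import *
for cam in('top','scene'):
    rim(cam,505,41);rim(cam,505,-81)"
```

```text
t: 31.37
ee_pos: [575.4, 301.2, 94.6]
go [-0.0092 -0.0133  0.2218] [ 0.0118 -0.0091  0.0014]
grey [637.2 159.1] 201 rect [636. 166.] [52.  6.] W [ 599.3 -695.6   79. ] ang 88.2
grey [299.6 160.4] 401 rect [300.1 160.1] [24.4 24.9] W [639.8 133.4  79. ] ang 6.9
grey [400.8 165.3] 430 rect [401.3 164.9] [26.6 24.7] W [ 619.6 -119.3   79. ] ang 83.2
grey [241.8 190.8] 240 rect [240.3 189.9] [17.6 24.3] W [568.4 284.5  79. ] ang 80.7
grey [386.9 212.7] 214 rect [387.5 212.3] [24.8 26.5] W [501.9 -79.8  79. ] ang 3.2
grey [234.1 245. ] 400 rect [234.4 244.9] [24.1 24.8] W [431.7 298.9  79. ] ang 23.8
grey [ 72.6 319.7] 1246 rect [ 77.9 327.7] [52.3 98.6] W [242.2 679.4  79. ] ang 19.6
grey [359.  387.9] 1303 rect [360.  385.5] [27. 72.] W [95.1  2.2 79. ] ang 88.9
grey [ 57.6 392.2] 484 rect [ 59.5 391. ] [12.9 70.5] W [ 96.5 716.5  79. ] ang 17.2
top [118.5 503.   41.    0. ]
top [114.4 503.  -81.    5. ]
scene [ 88.6 505.   41.    0. ]
scene [ 88.8 505.  -81.    0. ]
```

```bash
python3 -m crank '[[0,-0.009,-0.013,0.05,0.01,-0.009,0],[0,-0.009,-0.013,0.1,0.01,-0.009,0],[0,-0.009,-0.013,0.14,0.01,-0.009,0],[0,-0.009,-0.013,0.18,0.01,-0.009,0],[0,-0.009,-0.013,0.2,0.01,-0.009,0],[0,-0.009,-0.013,0.215,0.01,-0.009,0],[0,-0.009,-0.013,0.225,0.01,-0.009,0],[0,-0.009,-0.013,0.225,0.01,-0.009,0]]';python3 -m crank '[[0.3,0,0,0,0,0,0],[0.5,0,0,0,0,0,0],[0.7,0,0,0,0,0,0],[1,0,0,0,0,0,0],[1,0,0,0,0,0,0],[1,0,0,0,0,0,0],[1,0,0,0,0,0,0],[1,0,0,0,0,0,0]]' 40
```

```text
t: 32.13
ee_pos: [581.1, 303.8, 32.3]
eef_rot: [-0.66, 0.751, -0.0, 0.004]
contact_force: [-0.5, -0.1, 0.7]
gripper_width: 1.004
grasp_force: 0.0
t: 32.8
ee_pos: [581.1, 304.2, 33.0]
eef_rot: [-0.66, 0.751, -0.0, 0.004]
contact_force: [-2.0, -0.4, 3.7]
gripper_width: 0.37
grasp_force: 39.6
```

```bash
python3 -m crank '[[0.3,0,0,0,0,0,0],[0.3,0,0,0,0,0,0],[0.3,0,0,0.005,0,0,0],[0.3,0,0,0.012,0,0,0],[0.3,0,0,0.02,0,0,0],[0.3,0,0,0.02,0,0,0],[0.3,0,0,0.02,0,0,0],[0.3,0,0,0.02,0,0,0]]';python3 -m crank '[[0.4,0,0,0,0,0,0],[0.5,0,0,0,0,0,0],[0.6,0,0,0,0,0,0],[1,0,0,0,0,0,0],[1,0,0,0,0,0,0],[1,0,0,0,0,0,0],[1,0,0,0,0,0,0],[1,0,0,0,0,0,0]]' 40
```

```text
t: 33.47
ee_pos: [581.1, 304.0, 26.4]
eef_rot: [-0.66, 0.751, -0.0, 0.004]
contact_force: [-0.2, 0.0, 0.7]
gripper_width: 0.697
grasp_force: 0.0
t: 34.13
ee_pos: [581.2, 304.1, 26.8]
eef_rot: [-0.66, 0.751, -0.0, 0.004]
contact_force: [-0.1, -1.1, 1.5]
gripper_width: 0.375
grasp_force: 39.8
```

```bash
python3 -m crank '[[1,0,0,-0.02,0,0,0],[1,0,0,-0.06,0,0,0],[1,0,0,-0.14,0,0,0],[1,0,0,-0.22,0,0,0],[1,0,0,-0.3,0,0,0],[1,0,0,-0.38,0,0,0],[1,0,0,-0.45,0,0,0],[1,0,0,-0.45,0,0,0]]';python3 - <<'E'
from h import *
R=tool([0,0,-1],[-1,0,0])
go([504.7,41,150],R)
E
```

```text
t: 34.8
ee_pos: [582.6, 304.9, 168.3]
eef_rot: [-0.66, 0.751, -0.001, 0.01]
contact_force: [1.0, 0.4, 1.0]
gripper_width: 0.377
grasp_force: 39.9
go [0.9062 0.1462 0.0471] [-0.0195  0.0152 -0.163 ]
```

```bash
python3 -m crank '[[1,0.11,0.02,0,0,0,-0.02],[1,0.23,0.04,0,0,0,-0.04],[1,0.35,0.06,0,0,0,-0.07],[1,0.47,0.08,0.01,0,0,-0.1],[1,0.6,0.1,0.02,0,0,-0.13],[1,0.73,0.12,0.03,-0.01,0.01,-0.163],[1,0.84,0.14,0.04,-0.02,0.015,-0.163],[1,0.906,0.146,0.047,-0.02,0.015,-0.163]]';python3 -m crank '[[1,0,0,0,0,0,0],[1,0,0,0,0,0,0],[1,0,0,0,0,0,0],[1,0,0,0,0,0,0],[1,0,0,0,0,0,0],[1,0,0,0,0,0,0],[1,0,0,0,0,0,0],[1,0,0,0,0,0,0]]';python3 - <<'E'
from h import *
R=tool([0,0,-1],[-1,0,0])
go([504.7,41,110],R);go([504.7,41,91],R)
import see
E
python3 -c "
from rim import *
rim('scene',505,41);rim('scene',505,-81)
import cv2
s=cv2.imread('pics/last_scene.png');cv2.imwrite('pics/v14.png',cv2.resize(s[110:290,210:450],None,fx=3.3,fy=3.3,interpolation=cv2.INTER_CUBIC))"
```

```text
t: 35.47
ee_pos: [499.4, 36.7, 145.2]
eef_rot: [-0.706, 0.708, 0.002, -0.007]
contact_force: [-0.2, 0.6, -0.7]
gripper_width: 0.378
grasp_force: 39.9
t: 36.13
ee_pos: [501.9, 39.9, 145.5]
eef_rot: [-0.707, 0.707, 0.001, -0.006]
contact_force: [-0.5, -0.8, -1.2]
gripper_width: 0.377
grasp_force: 39.9
go [-0.0042 -0.0104  0.1182] [ 0.0126 -0.0074 -0.0003]
go [-0.0046 -0.011   0.1815] [ 0.0126 -0.0074 -0.0003]
grey [637.1 159.3] 209 rect [636. 166.] [52.  6.] W [ 599.3 -695.6   79. ] ang 88.2
grey [299.7 160.3] 406 rect [300.1 160. ] [24.3 24.9] W [640.  133.5  79. ] ang 6.9
grey [400.6 165.3] 449 rect [401.  164.9] [27.2 24.7] W [ 619.7 -118.8   79. ] ang 82.9
grey [106.8 242.7] 158 rect [107. 243.] [11.8 17.8] W [444.9 616.1  79. ] ang 84.6
grey [ 72.9 319.8] 1284 rect [ 77.9 327.6] [52.6 98.6] W [242.4 679.2  79. ] ang 19.9
grey [ 57.8 392.1] 490 rect [ 59.5 391. ] [12.9 70.5] W [ 96.4 716.5  79. ] ang 17.3
scene [ 71.1 505.   41.    0. ]
scene [ 65.7 505.  -83.    5. ]
```

```bash
python3 -m crank '[[1,-0.004,-0.01,0.02,0.01,-0.007,0],[1,-0.004,-0.01,0.04,0.01,-0.007,0],[1,-0.004,-0.01,0.06,0.01,-0.007,0],[1,-0.004,-0.01,0.08,0.01,-0.007,0],[1,-0.004,-0.01,0.1,0.01,-0.007,0],[1,-0.004,-0.01,0.118,0.01,-0.007,0],[1,-0.004,-0.01,0.118,0.01,-0.007,0],[1,-0.004,-0.01,0.118,0.01,-0.007,0]]'|head -4;python3 -m crank '[[1,0,0,0.005,0,0,0],[1,0,0,0.01,0,0,0],[1,0,0,0.015,0,0,0],[1,0,0,0.02,0,0,0],[1,0,0,0.025,0,0,0],[1,0,0,0.03,0,0,0],[1,0,0,0.03,0,0,0],[1,0,0,0.03,0,0,0]]'|sed -n 2,4p;python3 - <<'E'
from h import *
R=tool([0,0,-1],[-1,0,0])
go([504.7,41,90.5],R)
E
```

```text
t: 36.9
ee_pos: [504.4, 40.4, 109.7]
eef_rot: [-0.707, 0.707, 0.001, -0.001]
contact_force: [0.0, -0.0, -1.1]
ee_pos: [504.5, 40.5, 101.1]
eef_rot: [-0.707, 0.707, 0.001, -0.001]
contact_force: [0.0, -0.1, -0.7]
go [-0.0017 -0.0009  0.0352] [ 0.0027 -0.0005 -0.0013]
```

```bash
for i in 1 2 3; do python3 -m crank '[[1,0,0,0.003,0,0,0],[1,0,0,0.006,0,0,0],[1,0,0,0.009,0,0,0],[1,0,0,0.012,0,0,0],[1,0,0,0.012,0,0,0],[1,0,0,0.012,0,0,0],[1,0,0,0.012,0,0,0],[1,0,0,0.012,0,0,0]]'|sed -n 2,4p;done
```

```text
ee_pos: [504.5, 40.5, 97.6]
eef_rot: [-0.707, 0.707, 0.001, -0.001]
contact_force: [-0.0, -1.1, -0.5]
ee_pos: [504.6, 40.5, 94.0]
eef_rot: [-0.707, 0.707, 0.001, -0.001]
contact_force: [-1.0, 0.3, -1.5]
ee_pos: [504.5, 40.5, 90.4]
eef_rot: [-0.707, 0.707, 0.001, -0.001]
contact_force: [0.5, 0.3, -0.4]
```

```bash
python3 -m crank '[[1,0,0,0.004,0,0,0],[1,0,0,0.005,0,0,0],[1,0,0,0.005,0,0,0],[0.6,0,0,0.005,0,0,0],[0.55,0,0,0.005,0,0,0],[0.45,0,0,0.005,0,0,0],[0.3,0,0,0.005,0,0,0],[0.2,0,0,0.005,0,0,0]]'|sed -n 2,6p;python3 -m crank '[[0.1,0,0,0,0,0,0],[0,0,0,0,0,0,0],[0,0,0,-0.08,0,0,0],[0,0,0,-0.16,0,0,0],[0,0,0,-0.24,0,0,0],[0,0,0,-0.32,0,0,0],[0,0,0,-0.4,0,0,0],[0,0,0,-0.4,0,0,0]]'|sed -n 2,6p;python3 - <<'E'
from h import *
a=np.radians(203.8);R=tool([0,0,-1],[np.cos(a),np.sin(a),0])
go([435,310,150],R)
E
```

```text
ee_pos: [504.6, 40.5, 89.0]
eef_rot: [-0.707, 0.707, 0.001, -0.001]
contact_force: [0.1, 0.5, -0.2]
gripper_width: 0.791
grasp_force: 0.0
ee_pos: [507.6, 41.1, 214.2]
eef_rot: [0.707, -0.707, 0.002, -0.004]
contact_force: [0.1, 0.2, 0.6]
gripper_width: 1.001
grasp_force: 0.0
go [-0.8958  0.2438  0.2136] [-1.110e-02  3.000e-04 -5.288e-01]
```

```bash
python3 -m crank '[[0,-0.11,0.03,0,0,0,-0.07],[0,-0.22,0.06,0,0,0,-0.14],[0,-0.33,0.09,0,0,0,-0.21],[0,-0.44,0.12,0,0,0,-0.28],[0,-0.56,0.15,0.05,0,0,-0.35],[0,-0.68,0.18,0.1,0,0,-0.43],[0,-0.8,0.22,0.16,0,0,-0.5],[0,-0.896,0.244,0.2,0,0,-0.529]]'|head -2;cat > see2.py <<'E'
from h import *
# plates/lids: blobs in both cameras; print pixel rects near projections
def look():
    out={}
    for cam in("top","scene"):
        im=capture(cam).astype(int);cv2.imwrite(f"pics/last_{cam}.png",im[:,:,::-1].astype(np.uint8))
        out[cam]=im
    return out
def tri(a,b):
    A=[];B=[]
    for cam,(u,v) in(("top",a),("scene",b)):
        c=calibration(cam);R=np.array(c["R"]);t=np.array(c["t"]);x=(u-c["cx"])/c["fx"];y=(v-c["cy"])/c["fy"]
        A+=[R[0]-x*R[2],R[1]-y*R[2]];B+=[x*t[2]-t[0],y*t[2]-t[1]]
    s=np.linalg.lstsq(np.array(A),np.array(B),rcond=None);return s[0].round(1),round(float(np.sqrt(s[1][0])),1)
def button(im,cam,P,r=14):
    "dark button blob near the projection of P: centroid of dark pixels"
    u,v=px(cam,P);u0,v0=int(u)-r,int(v)-r
    g=im[v0:v0+2*r,u0:u0+2*r].mean(2)<60
    k,l,s,c=cv2.connectedComponentsWithStats(g.astype(np.uint8))
    i=min(range(1,k),key=lambda i:np.hypot(*(c[i]-r))+(99 if s[i,4]<25 else 0)) if k>1 else 0
    return c[i]+[u0,v0],s[i]
E
python3 - <<'E'
from see2 import *
o=look()
for n,P in(("A",(505,41,100)),("R",(617,-120,100)),("L",(638,132,100)),("lid2",(435,310,39))):
    b={c:button(o[c],c,P) for c in o}
    print(n,b["top"][0].round(1),b["top"][1],b["scene"][0].round(1),b["scene"][1],tri(b["top"][0],b["scene"][0]))
E
python3 see.py|grep -v "W \[ *[0-9.]* *-\?6"
```

```text
t: 41.57
ee_pos: [430.0, 311.0, 147.3]
A [338.1 212.6] [  8   9  13  14 135] [314.7 190.5] [  8  10  14  14 157] (array([503.2,  42.3,  91.3]), 0.9)
R [402.6 164.1] [  8   8  14  13 144] [254.1 233.3] [  0   0  24  27 349] (array([ 615.7, -122.7,  102.8]), 5.5)
L [300.  159.1] [  9   9  13  13 140] [367.8 213. ] [  0   0  23  26 374] (array([634.8, 128.5, 106.2]), 4.7)
lid2 [233.9 244.6] [  9   9  13  12 127] [398.9 174.5] [  9  13  13  10 104] (array([434.9, 312.8,  29.4]), 1.5)
grey [386.9 212.7] 214 rect [387.5 212.3] [24.8 26.5] W [501.9 -79.8  79. ] ang 3.2
grey [337.5 213.1] 431 rect [338. 213.] [24. 24.] W [503.4  42.1  79. ] ang 88.4
grey [236.2 244.7] 338 rect [235.1 244.7] [23.7 23.7] W [432.2 297.3  79. ] ang 25.2
grey [360.1 387.5] 1365 rect [360.  385.5] [27. 72.] W [95.1  2.2 79. ] ang 88.9
```

Run:
```python
from h import *
a=np.radians(204);R=tool([0,0,-1],[np.cos(a),np.sin(a),0])
go([435.5,311,26.5],R)
```

```text
go [ 0.0019 -0.0165  0.4053] [ 0.0044 -0.0005 -0.0037]
```

```bash
python3 -m crank '[[0,0.002,-0.01,0.07,0,0,0],[0,0.002,-0.0165,0.15,0,0,0],[0,0.002,-0.0165,0.22,0,0,0],[0,0.002,-0.0165,0.28,0,0,0],[0,0.002,-0.0165,0.33,0,0,0],[0,0.002,-0.0165,0.36,0,0,0],[0,0.002,-0.0165,0.375,0,0,0],[0,0.002,-0.0165,0.375,0,0,0]]'|sed -n 2,4p;python3 - <<'E'
from h import *
a=np.radians(204);R=tool([0,0,-1],[np.cos(a),np.sin(a),0])
go([435.5,311,26.5],R)
E
```

```text
ee_pos: [436.4, 310.0, 36.1]
eef_rot: [0.837, -0.547, -0.001, 0.001]
contact_force: [-0.0, -0.2, -0.1]
go [-0.0043  0.0014  0.032 ] [ 0.0033  0.0001 -0.0072]
```

```bash
python3 -m crank '[[0.2,-0.004,0,0.01,0,0,0],[0.3,-0.004,0,0.02,0,0,0],[0.3,-0.004,0,0.03,0,0,0],[0.3,-0.004,0,0.032,0,0,0],[0.4,-0.004,0,0.032,0,0,0],[0.5,-0.004,0,0.032,0,0,0],[0.6,-0.004,0,0.032,0,0,0],[1,-0.004,0,0.032,0,0,0]]' 40|sed -n 2,6p;python3 -m crank '[[1,0,0,0,0,0,0],[1,0,0,0,0,0,0],[1,0,0,0,0,0,0],[1,0,0,0,0,0,0],[1,0,0,-0.03,0,0,0],[1,0,0,-0.1,0,0,0],[1,0,0,-0.17,0,0,0],[1,0,0,-0.25,0,0,0]]' |sed -n 2,6p;python3 -m crank '[[1,0,0,-0.1,0,0,0],[1,0,0,-0.18,0,0,0],[1,0,0,-0.2,0,0,0],[1,0,0,-0.2,0,0,0],[1,0,0,-0.2,0,0,0],[1,0,0,-0.2,0,0,0],[1,0,0,-0.2,0,0,0],[1,0,0,-0.2,0,0,0]]' |sed -n 2,6p;python3 - <<'E'
from h import *
R=tool([0,0,-1],[-1,0,0])
go([504.7,-80.5,165],R)
from see2 import *; look()
from rim import rim
for cam in("top","scene"): rim(cam,505,-81)
E
```

```text
ee_pos: [436.0, 312.2, 27.2]
eef_rot: [0.838, -0.546, -0.001, 0.0]
contact_force: [-0.5, 1.4, 2.4]
gripper_width: 0.371
grasp_force: 39.6
ee_pos: [435.0, 311.0, 101.8]
eef_rot: [0.837, -0.547, -0.001, 0.002]
contact_force: [0.7, -0.6, -0.2]
gripper_width: 0.379
grasp_force: 39.9
ee_pos: [435.5, 311.4, 160.3]
eef_rot: [0.837, -0.547, -0.001, 0.002]
contact_force: [0.2, -0.1, -0.2]
gripper_width: 0.375
grasp_force: 39.9
go [ 1.2886  0.3147 -0.0131] [ 0.0056 -0.0023  0.5275]
top [113.4 503.  -81.    5. ]
scene [ 90.8 505.  -81.    0. ]
```

```bash
python3 -m crank '[[1,0.12,0.03,0,0,0,0.05],[1,0.25,0.06,0,0,0,0.1],[1,0.37,0.09,0,0,0,0.16],[1,0.5,0.12,0,0,0,0.23],[1,0.62,0.15,0,0,0,0.3],[1,0.74,0.18,0,0,0,0.37],[1,0.86,0.21,0,0,0,0.45],[1,0.98,0.24,0,0,0,0.5275]]'|sed -n 2,6p;sed -i 's/np.radians(\[-10,-5,0,5,10\])/np.radians(np.arange(-8,9,2))/;s/x0+14,2/x0+14,1/;s/x0-12/x0-5/;s/x0+14/x0+6/;s/y0-16,y0+17,2/y0-5,y0+6/' rim.py
python3 - <<'E'
from h import *
from rim import rim
for cam in("top","scene"): rim(cam,505,-81)
R=tool([0,0,-1],[-1,0,0])
go([504.7,-80.5,130],R)
E
```

```text
ee_pos: [488.4, 12.1, 161.7]
eef_rot: [-0.706, 0.708, 0.001, -0.001]
contact_force: [1.1, -0.5, -0.4]
gripper_width: 0.377
grasp_force: 39.9
top [123.9 502.  -82.    2. ]
scene [106.1 506.  -82.    2. ]
go [ 0.3085 -0.0554  0.1056] [ 0.0026 -0.0004 -0.0032]
```

```bash
python3 -m crank '[[1,0.06,-0.01,0.02,0,0,-0.01],[1,0.14,-0.03,0.04,0,0,-0.02],[1,0.22,-0.055,0.06,0,0,-0.03],[1,0.29,-0.055,0.08,0,0,-0.03],[1,0.31,-0.055,0.1,0,0,-0.03],[1,0.31,-0.055,0.105,0,0,-0.03],[1,0.31,-0.055,0.105,0,0,-0.03],[1,0.31,-0.055,0.105,0,0,-0.03]]'|sed -n 2,6p;python3 - <<'E'
from h import *
a=np.radians(182);R=tool([0,0,-1],[np.cos(a),np.sin(a),0])
go([504.5,-81.3,101],R)
E
```

```text
ee_pos: [505.0, -78.5, 130.3]
eef_rot: [0.716, -0.698, -0.001, 0.001]
contact_force: [0.5, 0.5, -1.1]
gripper_width: 0.38
grasp_force: 39.9
go [0.0094 0.0018 0.0978] [ 0.0023 -0.0003 -0.0131]
```

```bash
python3 -m crank '[[1,0.009,0.002,0.02,0,0,-0.01],[1,0.009,0.002,0.04,0,0,-0.01],[1,0.009,0.002,0.06,0,0,-0.01],[1,0.009,0.002,0.08,0,0,-0.01],[1,0.009,0.002,0.095,0,0,-0.01],[1,0.009,0.002,0.098,0,0,-0.01],[1,0.009,0.002,0.098,0,0,-0.01],[1,0.009,0.002,0.098,0,0,-0.01]]'|sed -n 2,4p;for i in 1 2 3; do python3 -m crank '[[1,0,0,0.003,0,0,0],[1,0,0,0.006,0,0,0],[1,0,0,0.009,0,0,0],[1,0,0,0.012,0,0,0],[1,0,0,0.012,0,0,0],[1,0,0,0.012,0,0,0],[1,0,0,0.012,0,0,0],[1,0,0,0.012,0,0,0]]'|sed -n 2,5p;done
```

```text
ee_pos: [504.5, -81.9, 100.9]
eef_rot: [0.718, -0.696, -0.001, 0.001]
contact_force: [0.1, 0.0, -1.0]
ee_pos: [504.4, -81.9, 97.3]
eef_rot: [0.718, -0.696, -0.001, 0.001]
contact_force: [0.0, 0.1, -0.8]
gripper_width: 0.376
ee_pos: [504.3, -81.9, 93.7]
eef_rot: [0.718, -0.696, -0.001, 0.001]
contact_force: [-0.6, -0.7, -1.8]
gripper_width: 0.38
ee_pos: [504.4, -81.9, 90.1]
eef_rot: [0.718, -0.696, -0.001, 0.001]
contact_force: [0.3, 0.3, -0.6]
gripper_width: 0.376
```

```bash
python3 -m crank '[[1,0,0,0.004,0,0,0],[1,0,0,0.004,0,0,0],[1,0,0,0.004,0,0,0],[0.6,0,0,0.004,0,0,0],[0.55,0,0,0.004,0,0,0],[0.45,0,0,0.004,0,0,0],[0.3,0,0,0.004,0,0,0],[0.2,0,0,0.004,0,0,0]]'|sed -n 2,6p;python3 -m crank '[[0.1,0,0,0,0,0,0],[0,0,0,0,0,0,0],[0,0,0,-0.08,0,0,0],[0,0,0,-0.16,0,0,0],[0,0,0,-0.24,0,0,0],[0,0,0,-0.32,0,0,0],[0,0,0,-0.4,0,0,0],[0,-0.1,0,-0.4,0,0,0]]'|sed -n 2,2p;python3 -m crank '[[0.2,-0.1,-0.1,0,0,0,0],[0.4,-0.2,-0.1,0,0,0,0],[0.6,-0.3,-0.1,0,0,0,0],[0.8,-0.4,-0.1,0,0,0,0],[1,-0.5,-0.1,0,0,0,0],[1,-0.6,-0.1,0,0,0,0],[1,-0.7,-0.1,0,0,0,0],[1,-0.8,-0.1,0,0,0,0]]'|sed -n 2,2p;python3 - <<'E'
from see2 import *
o=look()
for n,P in(("A",(505,41,94)),("B",(505,-81,94)),("R",(617,-120,94)),("L",(638,132,94))):
    b={c:button(o[c],c,P,10) for c in o}
    print(n,b["top"][0].round(1),b["top"][1],b["scene"][0].round(1),b["scene"][1],tri(b["top"][0],b["scene"][0]))
go([505,-81,130],tool([0,0,-1],[-1,0,0]))
cv2.imwrite('pics/v14.png',cv2.resize(cv2.imread('pics/last_scene.png')[110:290,210:450],None,fx=3.3,fy=3.3,interpolation=cv2.INTER_CUBIC))
E
python3 see.py|grep -v "W \[ *[0-9.]* *-\?6"
```

```text
ee_pos: [504.4, -81.9, 89.0]
eef_rot: [0.718, -0.696, -0.0, 0.001]
contact_force: [-0.1, 0.5, 0.0]
gripper_width: 0.796
grasp_force: 0.0
ee_pos: [506.6, -54.0, 214.1]
ee_pos: [525.6, 190.4, 208.8]
A [337.8 212.5] [  3   5  14  14 157] [314.8 190.8] [  4   5  14  13 155] (array([503.5,  42.9,  90.7]), 0.3)
B [388.5 211.1] [  4   4  14  15 161] [264.9 200.8] [  4   4  15  15 177] (array([503.4, -80.8,  91.4]), 0.3)
R [402.6 164.1] [  4   4  14  13 147] [256.6 236.3] [  0   0  20  20 252] (array([ 617.8, -121.3,   95.5]), 1.6)
L [300.  159.1] [  4   4  13  13 140] [370.  216.1] [  0   0  20  20 262] (array([637.4, 131.1,  98. ]), 1.7)
go [0.9084 0.1026 0.2616] [0.0017 0.0004 0.0458]
grey [361.1 387.8] 1324 rect [361.  385.5] [72. 27.] W [95.1 -0.1 79. ] ang 88.6
```

Run:
```python
from h import *
go([637.3,131.5,115],tool([0,0,-1],[-1,0,0]))
```

```text
go [ 0.2053 -0.3663  0.3106] [ 0.0033 -0.0008  0.042 ]
```

```bash
python3 -m crank '[[1,0.05,-0.09,0,0,0,0],[1,0.1,-0.18,0.02,0,0,0],[1,0.15,-0.27,0.1,0,0,0],[1,0.2,-0.366,0.18,0,0,0],[1,0.205,-0.366,0.26,0,0,0],[1,0.205,-0.366,0.3,0,0,0],[1,0.205,-0.366,0.31,0,0,0],[1,0.205,-0.366,0.31,0,0,0]]' 40|sed -n 2,6p;python3 - <<'E'
from h import *
go([637.3,131.5,105],tool([0,0,-1],[-1,0,0]))
E
```

```text
ee_pos: [636.8, 130.2, 115.2]
eef_rot: [0.718, -0.696, -0.001, 0.002]
contact_force: [-0.2, -0.4, 1.0]
gripper_width: -0.001
grasp_force: 0.0
go [-0.0043 -0.002   0.0339] [ 0.0045 -0.0015  0.0398]
```

```bash
python3 -m crank '[[1,-0.004,-0.002,0.01,0,0,0],[1,-0.004,-0.002,0.02,0,0,0],[1,-0.004,-0.002,0.03,0,0,0],[1,-0.004,-0.002,0.04,0,0,0],[1,-0.004,-0.002,0.05,0,0,0],[1,-0.004,-0.002,0.06,0,0,0],[1,-0.004,-0.002,0.06,0,0,0],[1,-0.004,-0.002,0.06,0,0,0]]' |sed -n 2,4p;python3 -m crank '[[1,0,0,0.005,0,0,0],[1,0,0,0.01,0,0,0],[1,0,0,0.015,0,0,0],[1,0,0,0.02,0,0,0],[1,0,0,0.025,0,0,0],[1,0,0,0.03,0,0,0],[1,0,0,0.03,0,0,0],[1,0,0,0.03,0,0,0]]' |sed -n 2,4p
```

```text
ee_pos: [638.2, 132.6, 98.4]
eef_rot: [0.718, -0.696, -0.0, 0.0]
contact_force: [-1.3, 0.9, 4.5]
ee_pos: [638.3, 132.6, 91.1]
eef_rot: [0.718, -0.696, -0.0, 0.0]
contact_force: [-4.6, 1.2, 11.6]
```

```bash
python3 -m crank '[[1,0,0,0.002,0,0,0],[1,0,0,0.004,0,0,0],[1,0,0,0.006,0,0,0],[1,0,0,0.008,0,0,0],[1,0,0,0.01,0,0,0],[1,0,0,0.01,0,0,0],[1,0,0,0.01,0,0,0],[1,0,0,0.01,0,0,0]]' |sed -n 2,4p;python3 -m crank '[[1,0,0,-0.02,0,0,0],[1,0,0,-0.06,0,0,0],[1,0,0,-0.12,0,0,0],[1,0,0,-0.16,0,0,0],[1,0.05,0.05,-0.16,0,0,0],[1,0.1,0.1,-0.16,0,0,0],[1,0.16,0.2,-0.16,0,0,0],[1,0.2,0.3,-0.16,0,0,0]]' |sed -n 2,4p;python3 - <<'E'
from h import *
go([504.6,41.3,112],tool([0,0,-1],[-1,0,0]))
E
```

```text
ee_pos: [638.7, 132.6, 91.1]
eef_rot: [0.719, -0.695, 0.001, -0.001]
contact_force: [-7.6, 1.1, 21.7]
ee_pos: [549.4, 68.2, 133.4]
eef_rot: [0.718, -0.696, -0.001, 0.001]
contact_force: [-0.1, 0.2, 0.7]
go [0.085  0.1517 0.0718] [ 0.0028 -0.0005  0.0388]
```

```bash
python3 -m crank '[[1,0.04,0.05,0,0,0,0],[1,0.08,0.1,0.01,0,0,0],[1,0.085,0.15,0.03,0,0,0],[1,0.085,0.15,0.05,0,0,0],[1,0.085,0.15,0.065,0,0,0],[1,0.085,0.15,0.065,0,0,0],[1,0.085,0.15,0.065,0,0,0],[1,0.085,0.15,0.065,0,0,0]]' |sed -n 2,4p;python3 - <<'E'
from h import *
go([504.6,41.3,92],tool([0,0,-1],[-1,0,0]))
E
```

```text
ee_pos: [506.9, 42.9, 114.3]
eef_rot: [0.718, -0.696, -0.0, 0.001]
contact_force: [0.7, 0.1, 0.6]
go [0.005  0.0076 0.0745] [ 0.0017 -0.0003  0.0407]
```

```bash
python3 -m crank '[[1,0.005,0.0076,0.01,0,0,0],[1,0.005,0.0076,0.02,0,0,0],[1,0.005,0.0076,0.03,0,0,0],[1,0.005,0.0076,0.04,0,0,0],[1,0.005,0.0076,0.05,0,0,0],[1,0.005,0.0076,0.06,0,0,0],[1,0.005,0.0076,0.06,0,0,0],[1,0.005,0.0076,0.06,0,0,0]]' |sed -n 2,4p;python3 -m crank '[[1,0,0,0.005,0,0,0],[1,0,0,0.01,0,0,0],[1,0,0,0.015,0,0,0],[1,0,0,0.02,0,0,0],[1,0,0,0.025,0,0,0],[1,0,0,0.03,0,0,0],[1,0,0,0.032,0,0,0],[1,0,0,0.032,0,0,0]]' |sed -n 2,4p
```

```text
ee_pos: [503.6, 40.9, 96.4]
eef_rot: [0.718, -0.696, -0.001, 0.001]
contact_force: [-2.1, -0.5, 2.2]
ee_pos: [504.3, 40.8, 90.9]
eef_rot: [0.719, -0.695, 0.0, 0.0]
contact_force: [-8.3, 1.1, 27.7]
```

```bash
python3 -m crank '[[1,0,0,-0.02,0,0,0],[1,0,0,-0.06,0,0,0],[1,0,0,-0.1,0,0,0],[1,0.08,0,-0.1,0,0,0],[1,0.18,0,-0.1,0,0,0],[1,0.28,0,-0.1,0,0,0],[1,0.38,0,-0.1,0,0,0],[1,0.406,0,-0.1,0,0,0]]' |sed -n 2,4p;python3 -m crank '[[1,0,0,0,0,0,0],[1,0,0,0,0,0,0],[1,0,0,0,0,0,0],[1,0,0,0,0,0,0],[1,0,0,0,0,0,0],[1,0,0,0,0,0,0],[1,0,0,0,0,0,0],[1,0,0,0,0,0,0]]' |sed -n 2,4p;python3 - <<'E'
from h import *
go([504.6,-81.3,94],tool([0,0,-1],[-1,0,0]))
E
```

```text
ee_pos: [507.1, -83.6, 116.3]
eef_rot: [0.717, -0.697, -0.001, 0.001]
contact_force: [0.6, -0.2, -0.2]
ee_pos: [507.5, -80.5, 116.8]
eef_rot: [0.718, -0.696, -0.001, 0.001]
contact_force: [0.1, 0.1, -0.4]
go [0.0023 0.0096 0.076 ] [ 0.0023 -0.0002  0.041 ]
```

```bash
python3 -m crank '[[1,0.002,0.01,0.01,0,0,0],[1,0.002,0.01,0.02,0,0,0],[1,0.002,0.01,0.03,0,0,0],[1,0.002,0.01,0.04,0,0,0],[1,0.002,0.01,0.05,0,0,0],[1,0.002,0.01,0.06,0,0,0],[1,0.002,0.01,0.065,0,0,0],[1,0.002,0.01,0.065,0,0,0]]' |sed -n 2,4p;python3 -m crank '[[1,0,0,0.005,0,0,0],[1,0,0,0.01,0,0,0],[1,0,0,0.015,0,0,0],[1,0,0,0.02,0,0,0],[1,0,0,0.025,0,0,0],[1,0,0,0.03,0,0,0],[1,0,0,0.03,0,0,0],[1,0,0,0.03,0,0,0]]' |sed -n 2,4p
```

```text
ee_pos: [504.4, -81.6, 97.5]
eef_rot: [0.718, -0.696, -0.001, 0.001]
contact_force: [-1.5, -0.4, 3.6]
ee_pos: [504.8, -81.7, 90.9]
eef_rot: [0.719, -0.695, 0.0, 0.001]
contact_force: [-6.6, 1.7, 18.4]
```

Now R at about (618,-120.5).

```bash
python3 -m crank '[[1,0,0,-0.02,0,0,0],[1,0,0,-0.06,0,0,0],[1,0,0,-0.1,0,0,0],[1,0.03,-0.1,-0.1,0,0,0],[1,0.06,-0.2,-0.1,0,0,0],[1,0.1,-0.3,-0.1,0,0,0],[1,0.116,-0.385,-0.1,0,0,0],[1,0.116,-0.385,-0.1,0,0,0]]' |sed -n 2,4p;python3 -m crank '[[1,0,0,0,0,0,0],[1,0,0,0,0,0,0],[1,0,0,0,0,0,0],[1,0,0,0,0,0,0],[1,0,0,0,0,0,0],[1,0,0,0,0,0,0],[1,0,0,0,0,0,0],[1,0,0,0,0,0,0]]' |sed -n 2,4p;python3 - <<'E'
from h import *
go([617.5,-121,94],tool([0,0,-1],[-1,0,0]))
E
```

```text
ee_pos: [625.4, -113.7, 117.0]
eef_rot: [0.718, -0.696, 0.001, 0.0]
contact_force: [0.2, -0.5, -0.1]
ee_pos: [620.9, -112.6, 118.3]
eef_rot: [0.718, -0.696, -0.0, 0.001]
contact_force: [1.1, 0.6, 0.2]
go [0.0276 0.0122 0.081 ] [ 0.002  -0.0002  0.0403]
```

```bash
python3 -m crank '[[1,0.027,0.012,0.005,0,0,0],[1,0.027,0.012,0.015,0,0,0],[1,0.027,0.012,0.03,0,0,0],[1,0.027,0.012,0.04,0,0,0],[1,0.027,0.012,0.05,0,0,0],[1,0.027,0.012,0.06,0,0,0],[1,0.027,0.012,0.07,0,0,0],[1,0.027,0.012,0.07,0,0,0]]' |sed -n 2,4p;python3 -m crank '[[1,0,0,0.005,0,0,0],[1,0,0,0.01,0,0,0],[1,0,0,0.015,0,0,0],[1,0,0,0.02,0,0,0],[1,0,0,0.025,0,0,0],[1,0,0,0.03,0,0,0],[1,0,0,0.03,0,0,0],[1,0,0,0.03,0,0,0]]' |sed -n 2,4p
```

```text
ee_pos: [617.5, -121.0, 97.4]
eef_rot: [0.718, -0.696, -0.001, 0.001]
contact_force: [-2.1, -0.2, 3.3]
ee_pos: [617.7, -121.1, 91.1]
eef_rot: [0.719, -0.695, 0.0, 0.001]
contact_force: [-4.9, 2.1, 14.2]
```

```bash
python3 -m crank '[[1,0,0,0.003,0,0,0],[1,0,0,0.006,0,0,0],[1,0,0,0.006,0,0,0],[1,0,0,0.006,0,0,0],[1,0,0,-0.02,0,0,0],[1,0,0,-0.1,0,0,0],[1,0,0,-0.2,0,0,0],[1,0,0,-0.3,0,0,0]]' |sed -n 2,4p;python3 -m crank '[[1,0.1,0,-0.1,0,0,0],[1,0.2,0,-0.2,0,0,0],[1,0.3,0,-0.3,0,0,0],[1,0.4,0,-0.3,0,0,0],[1,0.5,0,-0.3,0,0,0],[1,0.6,0,-0.3,0,0,0],[1,0.7,0,-0.3,0,0,0],[1,0.8,0,-0.3,0,0,0]]' |sed -n 1,4p;python3 - <<'E'
from see2 import *
o=look()
for n,P in(("A",(505,41,90)),("B",(505,-81,90)),("R",(617,-120,90)),("L",(638,132,90))):
    b={c:button(o[c],c,P,10) for c in o}
    print(n,b["top"][0].round(1),b["top"][1],b["scene"][0].round(1),b["scene"][1],tri(b["top"][0],b["scene"][0]))
a=cv2.imread('pics/last_scene.png');b=cv2.imread('pics/last_top.png')
A=cv2.resize(a[160:300,205:445],None,fx=3.3,fy=2*1.05,interpolation=cv2.INTER_CUBIC);B=cv2.resize(b[140:240,205:445],(A.shape[1],300),interpolation=cv2.INTER_CUBIC)
cv2.imwrite('pics/v14.png',np.vstack([A,B])[:600])
E
```

```text
ee_pos: [617.3, -120.7, 178.0]
eef_rot: [0.718, -0.696, -0.001, 0.001]
contact_force: [0.9, -0.3, 0.7]
t: 62.73
ee_pos: [625.6, -362.1, 267.5]
eef_rot: [0.718, -0.696, -0.001, 0.001]
contact_force: [0.7, -0.2, 0.2]
A [338.2 212.8] [  4   6  13  13 137] [314.7 192.7] [  4   7  14  10 103] (array([503.4,  42.3,  84.9]), 0.8)
B [388.6 211.5] [  4   6  14  12 135] [265.2 203. ] [  5   7  14  10 106] (array([503.3, -81.2,  84.6]), 1.0)
R [402.2 164.7] [  4   4  13  13 130] [258.2 240.3] [  4   8  16  12 147] (array([ 619.2, -120.6,   84.3]), 0.3)
L [300.2 159.7] [  4   5  13  13 126] [371.9 220.9] [  5   8  15  11 130] (array([639.9, 133.6,  84.7]), 1.1)
```

View pics/v14.png

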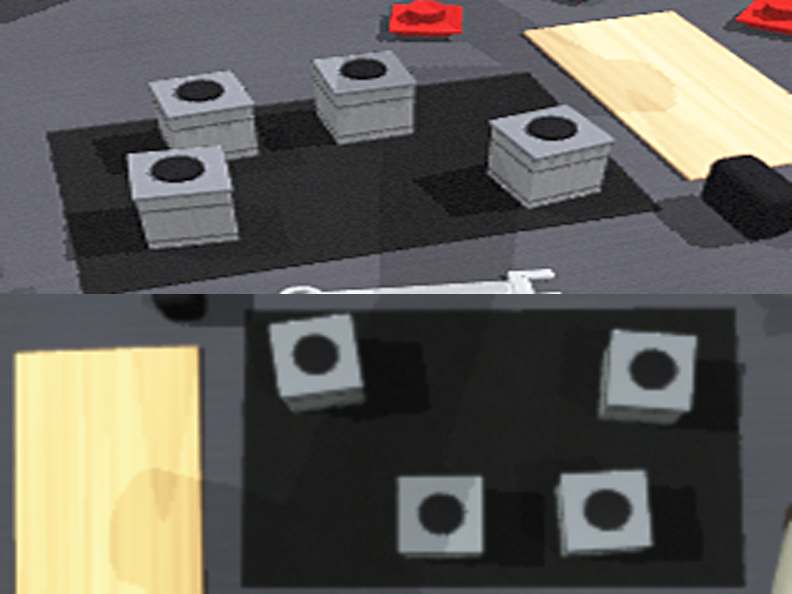

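All four canisters stand lidded on the mat with flat buttons (scene buttons at about (200,90), (363,68), (177,168), (551,128) in the crop). All four triangulate to the same pressed height of about 84.6, and the lids sit square.

```bash
python3 -c "
from cell import *
print(hand_in())"
```

```text
the job is handed in; nothing more can be done
None
```

The job is handed in: all four canisters (both that were draining, plus the two already on the mat) stand upright on the mat, lidded with buttons pressed fully down; canister_b toppled during the run (cause unknown) and I righted it, and I did not check the spanner, nut or tape measure afterwards.

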